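Chisel out from under the lift-out trays

TASK

The chisel you need lies in the open tool box, trapped under its two lift-out trays. First lift the deep tray off onto the middle of the brown board, then stack the shallow tray on it so that its feet drop inside the deep tray's corners; lay the chisel from the box in the chisel rest, handle in the wide notch and blade in the narrow one. Then put both trays back on the box, each fully seated at the end it came from; keep the trays level, and leave the folding rule, sanding block and pincers where they lie.

Things in the scene. Friction and masses are not known exactly. Their poses are not given: they have to be found in the camera images.
- deep_tray: loose deep wooden tray, 130x110 mm (x, y), 68 high, 0.3-0.6 kg, across one end of the tool box. Origin: centre, at the tips of its 4 tapered feet (10 high; 18 wide, 9 at the tip; 47 in x, 37 in y off centre). Floor underside z 10, rim z 68. Dark grip board 12 thick along y down the middle, top z 66, 52 mm free each side: pinch it across x. Bolts on its floor are fixed. Two long compartments
- shallow_tray: loose shallow wooden tray, six pockets, at the box's other end: as the deep one but rim at z 54 mm, grip board top z 52, 0.2-0.4 kg. Origin: centre, at the feet's tips. Pinch the board at its middle, between low cross walls (to z 31, at y +-25). Contents fixed. Stacked, its feet hang inside the deep tray's corners (2 mm play), floor on its rim, origin at z 58 mm in the deep tray's frame
- chisel: chisel with wooden handle in the tool box, seen in the gap between the trays (not the one elsewhere on the bench), 270 mm long, 0.18 kg. y runs from blade to handle. Origin: mid-length, 14 mm below its long axis. Handle 30 mm thick, y +25 to +135; blade 24 wide (x), 4 thick, y -135 to -10. Pinch the handle across x at y +75 mm, fingertips some 7 mm below its axis: in box and rest there is room
- tool_box: open plywood box, fixed, 130 (x) x 310 mm (y), rim z 60, inner floor z 7, walls 7 thick. Origin: centre of underside. Trays stand across it, centred at y +100 and -100, axes along the box's, feet inside walls and stop blocks (2 mm play), floor on the rim, tray origin z 50. The chisel lies along +y, origin over the box's centre at z 15, on notched bars at y +112 and -60 (72 wide, tops z 35)
- chisel_rest: low wooden rest, fixed: base 80 mm (x), y -85 to +130, 10 thick, and two notched bars across it, 14 thick, 72 wide, tops z 38: wide V notch for the handle at y +112, narrow flat notch for the blade at y -60. Origin: in the underside, midway across. Laid right, the chisel has its y along the rest's y and its origin over the rest's origin at z 18 mm
- brown_board: dark brown board flat on the bench beside the tool box, fixed: 170 (x) x 290 mm (y), 19 mm thick. Origin: centre of the underside. The trays are put by on its middle
- folding_rule: bystander: yellow folded rule, 18 x 235 x 16 mm, behind the tool box. Origin: centre of the underside
- sanding_block: bystander: brown cork sanding block, 66 x 112 x 34 mm, behind the tool box. Origin: centre of the underside
- pincers: bystander: pincers with red grips lying flat behind the tool box, 61 x 201 x 16 mm. Origin: centre of the underside

How it is judged:
By the outcome, as a careful person would: the job done as asked, in the order asked, and still so for the second after the job is handed in, with the robot touching nothing.
It also fails if it takes over 128 s, if anything falls off the work surface, if the arm or the gripper's body presses on something with over 40 N, if the wrist force passes 120 N, or if a joint passes its speed limit or range.

ROBOT

A 7-joint arm with a two-finger parallel gripper is mounted at the origin on a cart in front of the work surface, level with it; the furniture and walls round the work are solid. World frame = base frame: x ahead of the robot, y to its left, z up, the work surface at z = 0. Lengths are in m, angles in rad, forces in N, time in s.
With the tool pointing down it reaches from about 0.425 to 0.875 m from the base axis. Payload 8.4 kg.
Tool frame: the origin (TCP) lies at the very end of the fingers, on their centre line; the grasp point (between the pads) lies 19 mm behind it; z points along the fingers, y is the line along which they close (so a half turn about z gives the same grasp; the last joint's range is limited). The gripper opens to 85 mm and grips with 20 to 120 N. Pads are 22 mm wide; open, the fingers measure 114 mm over their backs; the gripper's body (76 mm by 85 mm) begins 54 mm behind the grasp point. The pads swing forward as they close: fully open they stand 13 mm farther back than shut.
Start: joints at [1.018, 0.333, 0.04, 1.465, -0.013, 1.343, -0.059], TCP at [0.285, -0.584, 0.192] pointing down, gripper open.
Joint ranges: [-2.58, 2.58], [-0.38, 2.09], [-1.3, 1.39], [0.25, 2.4], [-1.5, 4.64], [0.08, 2.09], [-2.65, 2.65]. Speed limits (rad/s): [2.22, 2.22, 2.79, 2.79, 3.14, 3.14, 3.14].

INTERFACE

Orientations are given as [roll, pitch, yaw] about the fixed x, y, z axes, in that order (R = Rz(yaw) Ry(pitch) Rx(roll)).
In Python, from station import r gives the robot as it stands.
- The arm moves only by the tool arm_command, never from a script. Its argument "increments" is a list of rows, each a list of 3 entries, a list of its own where there are three numbers: the finger opening in mm, from 0 to 85.4, then the shift along the tool's x, y, z in mm, then the turn about the tool's z in degrees. In form: [[claw, [x, y, z], twist], ...]. A call has 1 to 20 rows; each row is the pose to reach, as a shift and turn from the pose commanded when the call began, along the tool's axes at that moment; what a row does not reach only later rows make up. A row lasts 1/10 s, in which the tool goes at most 50 mm and 8.59 degrees, less where a joint would pass 70% of its speed; a pose out of reach is approached as far as the arm can. A call with a gripper value outside its range is refused whole. The fingers move at their own pace and stop on an object; the grip force is fixed at half the most. Time passes only in rows, so rows that repeat a pose let the fingers close. It gives the time, the measured TCP pose, the force, the opening and the grip force at its end, in the units of the state.
- r.read_state(): the state, without advancing time (a new reading comes with each control period).
- r.grab_frame(name): name is "scene" or "top" or "wrist"; returns a dict with "image" (480x640x3 uint8, blue, green, red), "vfov" (degrees; the focal length in pixels is half the picture's height over the tangent of half this angle, whatever the lens; pixels are square), "cx", "cy" (the principal point, pixels), "eye" and "rotation" of the camera in the world; the wrist camera has in their place "hand_eye" (4x4, takes a point from camera to tool coordinates, whose origin is the TCP and whose axes are the flange's). Camera axes: x right, y down, z forward; pixel columns grow to the right and rows downward; lengths in m; the calibration is good to about 2 mm. The wrist camera is an equidistant fisheye: a pixel r from the principal point sees the ray r / f radians off the axis. A picture is of the moment at which its call begins: read the wrist's pose just before it. There is no depth.
- r.finish_job(): hands the job in; it is judged then, once.
The state is a dict: "t": time; "joint_positions": joint angles; "qvel": joint speeds; "tau": joint torques, N m; "tool_pos": TCP position; "eef_rot": TCP orientation; "force": force on the tool from outside, world axes, zero at the start; "torque": the same for the moment, N m; "grip_width": finger opening in m; "grip_force": force on a finger pad.
Only numpy, scipy, OpenCV 4.12 (cv2) and the standard library are available. Lean on these libraries where they do the work, as an engineer would, in place of code of your own. Each camera call takes 0.05 s, during which the arm holds its last target. There are 200 camera calls.

## Working session

There is one attempt and no reset: what is moved stays moved. The work goes in short steps, Python scripts to look and compute and a tool call to move; the robot and the scene stay as the last step left them, time stands still between calls to the robot, and variables do not carry over. Pictures are saved under pics/ and viewed, at most 14 in all, crops included, and the job is handed in when it is done.

Besides the shell and the picture viewer there is one more tool, called after "Emit:" in YAML: its name, and indented under it one key for each argument. arm_command: Moves the arm, as the interface text tells. Its arguments: {"type":"object","properties":{"increments":{"type":"array"}},"required":["increments"]}

```bash
ls; mkdir -p pics
cat > h.py <<'E'
import numpy as np, cv2
from scipy.spatial.transform import Rotation as R
from station import r
def grab(n,save=None):
    s=r.read_state(); f=r.grab_frame(n)
    if save: cv2.imwrite('pics/'+save,f['image'])
    return s,f
E
python3 - <<'E'
from h import *
for n in('top','scene'):
    s,f=grab(n,n+'0.png'); print(n,{k:np.array(v).round(4).tolist() for k,v in f.items() if k!='image'})
print({k:np.round(v,3) for k,v in s.items()})
E
```

```text
pics
top {'vfov': 44.3962, 'cx': 310.7672, 'cy': 242.2887, 'eye': [0.5036, 0.0392, 1.7453], 'rotation': [-3.0381, 0.0031, -1.5976]}
scene {'vfov': 54.5626, 'cx': 325.3978, 'cy': 235.7413, 'eye': [0.0455, 0.5882, 0.7414], 'rotation': [-2.2469, 0.0001, -2.3068]}
{'t': np.float64(0.05), 'joint_positions': array([ 1.018,  0.334,  0.04 ,  1.466, -0.013,  1.343, -0.059]), 'qvel': array([ 0.   ,  0.   , -0.001,  0.001,  0.   ,  0.001,  0.001]), 'tau': array([ 4.0000e-03, -6.6063e+01,  1.3710e+00, -4.0689e+01,  1.7000e-02,
        9.0000e-03,  0.0000e+00]), 'tool_pos': array([ 0.285, -0.584,  0.191]), 'eef_rot': array([-3.14 ,  0.   ,  0.454]), 'force': array([ 0.187,  0.068, -0.169]), 'torque': array([0.019, 0.038, 0.044]), 'grip_force': np.float64(0.0), 'grip_width': np.float64(0.086)}
```

View pics/top0.png

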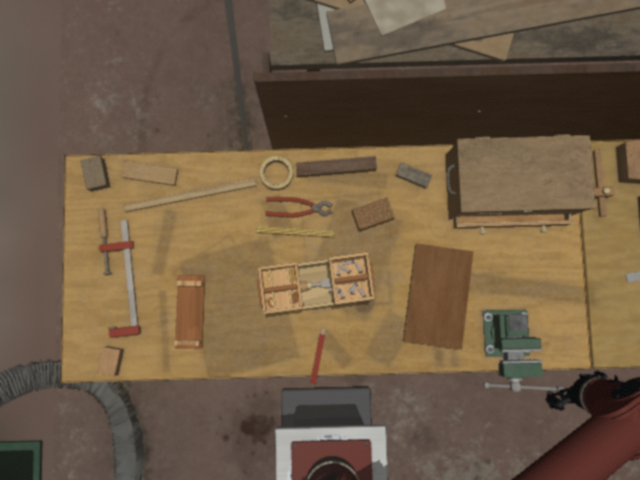

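View pics/scene0.png

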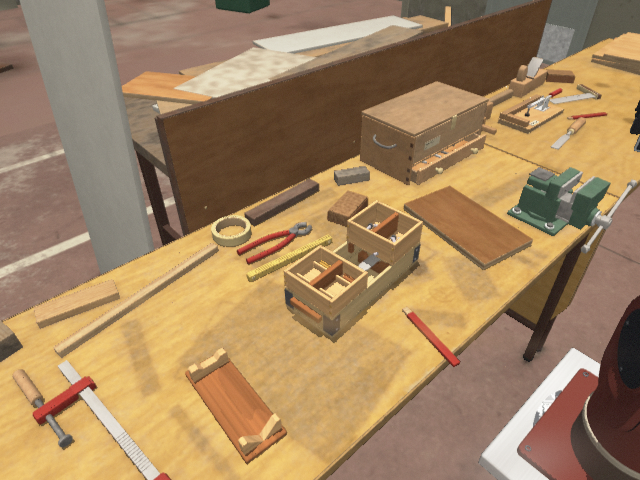

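The top view shows the box at (316,283), with the deep tray (bolts) on the right and the shallow tray on the left. The board is at (438,297) and the rest at (190,311). I'll enlarge these areas.

Run:
```python
import cv2,numpy as np
t=cv2.imread('pics/top0.png');s=cv2.imread('pics/scene0.png')
up=lambda a,w,h:cv2.resize(a,(w,h),interpolation=cv2.INTER_CUBIC)
a=up(t[240:320,255:380],500,320); b=up(s[195:340,275:430],300,280); c=up(s[340:465,175:295],300,280); d=up(t[265:355,160:220],200,300)
o=np.zeros((600,800,3),np.uint8); o[:320,:500]=a; o[:300,510:710]=d; o[320:,:300]=b; o[320:,310:610]=c
cv2.imwrite('pics/c1.png',o)
```

```text
(no output)
```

View pics/c1.png

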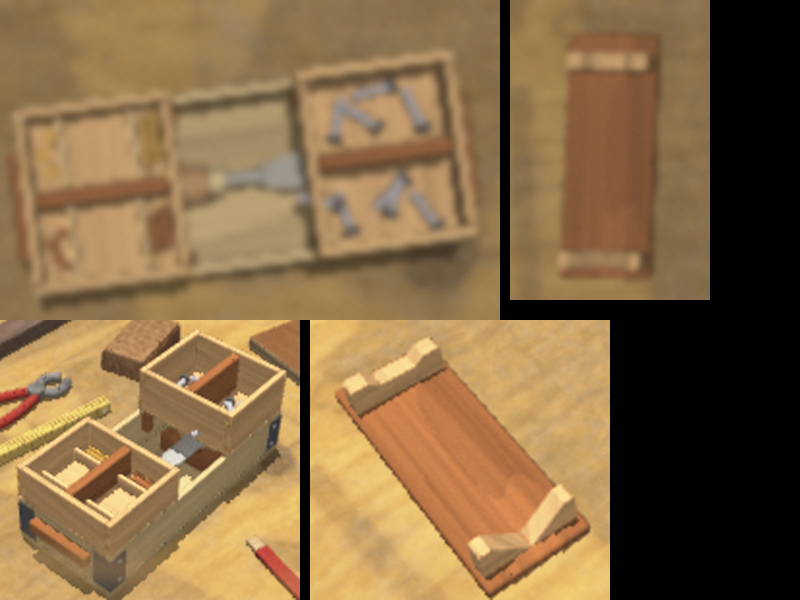

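The chisel handle is under the shallow tray, so box +y is roughly world +y: shallow tray at +100, deep tray at -100. The rest's V notch is at its near end, so rest +y is roughly world -x. Next I'll compute rough poses.

```bash
cat >> h.py <<'E'
def pix2w(f,p,z,s=None):
    p=np.atleast_2d(np.array(p,float)); fo=240/np.tan(np.radians(f['vfov'])/2)
    d=p-[f['cx'],f['cy']]
    if 'hand_eye' in f:
        H=np.array(f['hand_eye']); Rt=R.from_euler('xyz',s['eef_rot']).as_matrix()
        rr=np.linalg.norm(d,axis=1,keepdims=True); th=rr/fo
        v=np.c_[d/np.maximum(rr,1e-9)*np.sin(th),np.cos(th)]
        v=v@H[:3,:3].T@Rt.T; e=Rt@H[:3,3]+s['tool_pos']
    else:
        v=np.c_[d/fo,np.ones(len(d))]@R.from_euler('xyz',f['rotation']).as_matrix().T; e=np.array(f['eye'])
    return e+v*((np.reshape(z,(-1,1))-e[2])/v[:,2:])
def box(P):
    P=np.float32(P[:,:2]*1000); (c,sz,a)=cv2.minAreaRect(P); return np.round(P.mean(0),1),np.round(sz,1),round(a,1)
E
python3 - <<'E'
from h import *
s,f=grab('top')
a=lambda L:np.array(L)/4.+[255,240]
for n,p,z in(('deep',a([(297,73),(448,52),(478,232),(318,258)]),.118),('shal',a([(12,107),(168,92),(188,277),(42,298)]),.104),
 ('board',[(417,244),(473,250),(462,349),(404,343)],.019),('rest',(np.array([(567,35),(660,37),(652,277),(560,277)])-[510,0])/3.333+[160,265],.010)):
    P=pix2w(f,p,z); print(n,box(P),(P[:,:2]*1000).round().tolist())
s,f=grab('wrist'); print(f['hand_eye'],f['vfov'],f['cx'],f['cy'])
E
```

```text
deep (array([569.5, -69.6], dtype=float32), array([128.2, 111.6]), 7.3) [[627.0, -10.0], [639.0, -116.0], [514.0, -132.0], [499.0, -21.0]]
shal (array([547.8, 127. ], dtype=float32), array([134.1, 109.5]), 4.8) [[609.0, 189.0], [617.0, 80.0], [488.0, 69.0], [476.0, 170.0]]
board (array([ 514.9, -330.6], dtype=float32), array([168.3, 296.5]), 80.5) [[669.0, -273.0], [647.0, -437.0], [361.0, -389.0], [382.0, -222.0]]
rest (array([488.9, 399.4], dtype=float32), array([ 82.4, 211.5]), 88.1) [[596.0, 437.0], [592.0, 354.0], [383.0, 363.0], [385.0, 444.0]]
[[ 5.08193829e-04 -9.52827362e-01 -3.03512371e-01  7.75972283e-02]
 [ 9.99999617e-01  7.00625215e-04 -5.25122718e-04  6.40115186e-04]
 [ 7.12999714e-04 -3.03511988e-01  9.52827353e-01 -1.80948018e-01]
 [ 0.00000000e+00  0.00000000e+00  0.00000000e+00  1.00000000e+00]] 65.70646984690485 325.3075415204135 236.68730881673469
```

Emit:
arm_command:
  increments:
    - [85, [0, 0, -50], 0]
    - [85, [0, 0, -100], 0]
    - [85, [45, -30, -130], -8]
    - [85, [85, -60, -130], -16]
    - [85, [125, -90, -130], -24]
    - [85, [165, -115, -130], -32]
    - [85, [205, -145, -130], -40]
    - [85, [245, -170, -130], -48]
    - [85, [285, -200, -130], -56]
    - [85, [325, -225, -130], -64]
    - [85, [365, -255, -130], -70]
    - [85, [405, -285, -130], -70]
    - [85, [445, -310, -130], -70]
    - [85, [481, -337, -130], -70]
    - [85, [481, -337, -130], -70]
    - [85, [481, -337, -130], -70]
    - [85, [481, -337, -130], -70]
    - [85, [481, -337, -130], -70]

```text
t: 2.0
tool_pos: [0.5692, -0.0721, 0.3218]
eef_rot: [-3.141, 0.0, 1.673]
force: [0.4, 0.4, 0.7]
grip_width: 0.0851
grip_force: 0.0
```

Run:
```python
from h import *
s,f=grab('wrist','w1.png'); print(s['t'],s['tool_pos'].round(4) if hasattr(s['tool_pos'],'round') else s['tool_pos'],s['eef_rot'],s['joint_positions'])
```

```text
2.0 [ 0.5692 -0.0721  0.3218] [-3.14143317e+00  4.91109402e-04  1.67293939e+00] [ 0.44886599  0.17426793 -0.46805037  1.41630013  0.07880655  1.56956685
  0.08896955]
```

View pics/w1.png

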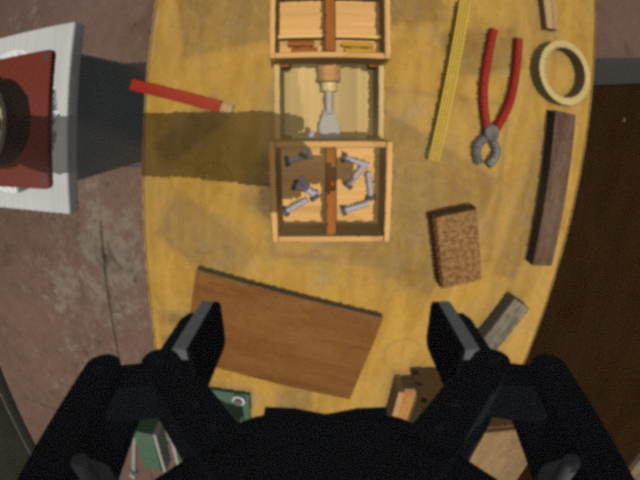

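The wrist view from above shows the deep tray rim at (273..391, 141..241), its grip board at column 330, and the brown board below it with corners (200,268), (382,315) and (350,398).

```bash
cat >> h.py <<'E'
def inc(x,y,z,yaw,s=None):
    "increment (mm,deg) in the tool frame to a world pose, mm and deg"
    s=s or r.read_state(); Rt=R.from_euler('xyz',s['eef_rot']).as_matrix()
    d=Rt.T@(np.array([x,y,z])-np.array(s['tool_pos'])*1000); return d.round(1),round((np.degrees(s['eef_rot'][2])-yaw+180)%360-180,1)
E
python3 - <<'E'
from h import *
im=cv2.imread('pics/w1.png'); s,f=grab('wrist')
for n,p,z in(('deep',[(273,141),(391,141),(390,241),(273,241)],.118),('board',[(200,268),(382,315),(350,398)],.019),('grip',[(324,143),(337,143),(324,233),(337,233)],.116),('gap box rim',[(274,64),(384,64),(273,138),(385,138)],.06)):
    P=pix2w(f,p,z,s); print(n,box(P),(P[:,:2]*1000).round().tolist())
cv2.imwrite('pics/w1c.png',cv2.resize(im[0:250,230:430],(800,1000))[350:950])
E
```

```text
deep (array([575.8, -67.2], dtype=float32), array([128.7, 109. ]), 5.9) [[510.0, -20.0], [631.0, -7.0], [645.0, -115.0], [517.0, -128.0]]
board (array([ 574.3, -303.5], dtype=float32), array([145.1, 331.2]), 48.9) [[399.0, -215.0], [674.0, -262.0], [649.0, -433.0]]
grip (array([574. , -64.6], dtype=float32), array([14.2, 97.2]), 5.9) [[562.0, -17.0], [576.0, -16.0], [572.0, -114.0], [586.0, -112.0]]
gap box rim (array([563. ,  31.8], dtype=float32), array([133. ,  89.4]), 6.0) [[494.0, 69.0], [622.0, 83.0], [501.0, -20.0], [634.0, -6.0]]
```

View pics/w1c.png

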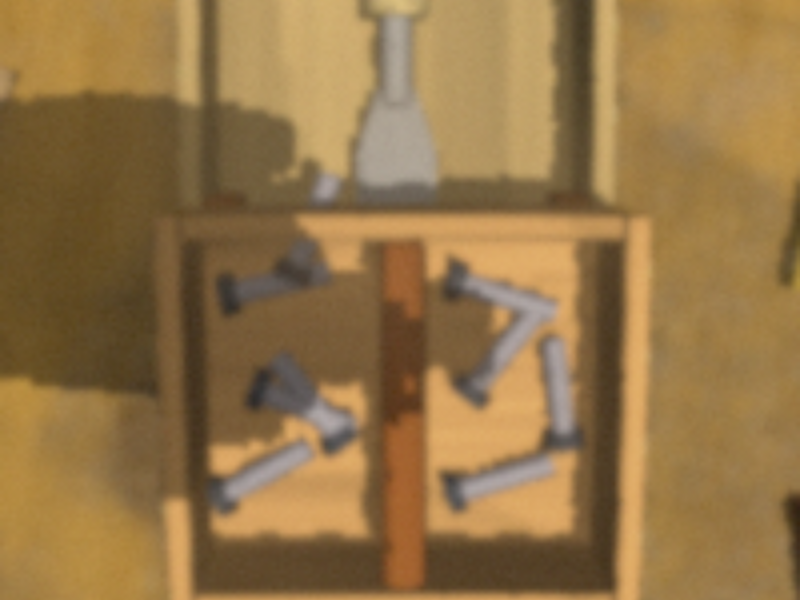

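Tray yaw is about 5.9° and the deep tray centre is about (575,-67.5). Descending to grip, TCP z about 84 mm.

Emit:
arm_command:
  increments:
    - [50, [2, 3, 40], 0]
    - [50, [4, 6, 80], 0]
    - [50, [4, 6, 120], 0]
    - [50, [4, 6, 150], 0]
    - [50, [4, 6, 180], 0]
    - [50, [4, 6, 200], 0]
    - [50, [4, 6, 215], 0]
    - [50, [4, 6, 227], 0]
    - [50, [4, 6, 238], 0]
    - [50, [4, 6, 238], 0]
    - [50, [4, 6, 238], 0]
    - [20, [4, 6, 238], 0]
    - [5, [4, 6, 238], 0]
    - [5, [4, 6, 238], 0]
    - [5, [4, 6, 238], 0]
    - [5, [4, 6, 238], 0]
    - [5, [4, 6, 238], 0]
    - [5, [4, 6, 238], 0]
    - [5, [4, 6, 238], 0]

```text
t: 4.0
tool_pos: [0.5751, -0.0658, 0.0838]
eef_rot: [-3.142, -0.0, 1.676]
force: [0.5, 0.3, -0.4]
grip_width: 0.0049
grip_force: 0.0
```

Run:
```python
from h import *
s,f=grab('wrist','w2.png'); print(s['tool_pos'],s['eef_rot'],s['force'],s['torque'],s['grip_width'],s['grip_force'])
```

```text
[ 0.57505162 -0.06582834  0.08380963] [-3.14153970e+00 -6.48707372e-05  1.67551396e+00] [ 0.50799454  0.31700282 -0.40935104] [-0.00437962 -0.00206504  0.00107321] 0.004911849454104516 0.0
```

View pics/w2.png

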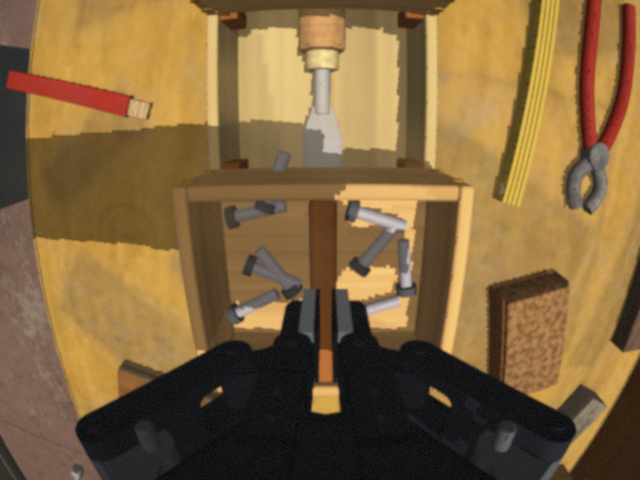

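Run:
```python
from h import *
s,f=grab('wrist')
P=pix2w(f,[(175,190),(475,187)],.118,s);print(P*1000, np.linalg.norm(P[0]-P[1]))
P=pix2w(f,[(309,201),(337,201)],.116,s);print(P*1000, np.linalg.norm(P[0]-P[1]))
# project TCP, grasp point
H=np.array(f['hand_eye']);fo=240/np.tan(np.radians(f['vfov'])/2)
for q in([0,0,0,1],[0,6e-3,0,1],[0,0.006,-.019,1],[0,-.006,-.019,1],[0,0,-.019,1]):
    c=np.linalg.inv(H)@q; th=np.arctan2(np.hypot(c[0],c[1]),c[2]);ph=np.arctan2(c[1],c[0]);print(q,f['cx']+fo*th*np.cos(ph),f['cy']+fo*th*np.sin(ph))
im=cv2.imread('pics/w2.png');cv2.imwrite('pics/w2c.png',cv2.resize(im[260:420,240:410],(680,600),interpolation=cv2.INTER_CUBIC))
```

```text
[[506.57150792 -21.64997062 118.        ]
 [632.49194046  -7.06304048 118.        ]] 0.12676250968335784
[[563.80984692 -21.68102894 116.        ]
 [575.19735855 -20.48281772 116.        ]] 0.011450376910297256
[0, 0, 0, 1] 325.0799299211151 271.95935147545384
[0, 0.006, 0, 1] 336.43150831281844 271.9549761173093
[0, 0.006, -0.019, 1] 337.5175063514185 287.3804556301957
[0, -0.006, -0.019, 1] 312.58325867587547 287.3654754547157
[0, 0, -0.019, 1] 325.0501038852897 287.39191549088645
```

View pics/w2c.png

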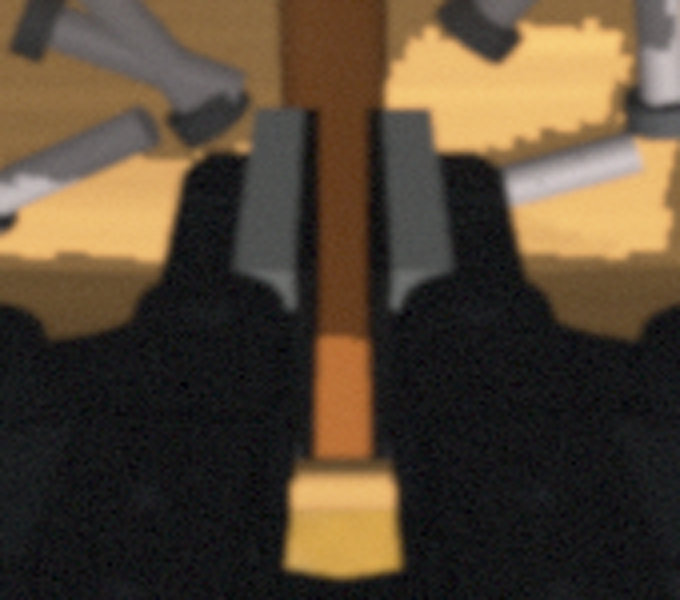

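Run:
```python
from h import *
s,f=grab('scene'); im=f['image']
fo=240/np.tan(np.radians(f['vfov'])/2);Rc=R.from_euler('xyz',f['rotation']).as_matrix()
for z in(.084,.103,.116,.13,.15):
    c=Rc.T@(np.array([.575,-.066,z])-f['eye']);u,v=f['cx']+fo*c[0]/c[2],f['cy']+fo*c[1]/c[2];print(z,u,v,((u-300)*4.),(v-140)*4.)
cv2.imwrite('pics/s1c.png',cv2.resize(im[140:280,300:500],(800,560),interpolation=cv2.INTER_CUBIC))
```

```text
0.084 382.2192897430405 232.38754041369637 328.8771589721621 369.5501616547855
0.103 382.86284547479465 225.76964362207838 331.4513818991786 343.0785744883135
0.116 383.3116503429377 221.1544344795061 333.2466013717508 324.61773791802443
0.13 383.80289654783036 216.10278701085173 335.21158619132143 304.4111480434069
0.15 384.5193318332989 208.73544562430143 338.0773273331956 274.94178249720574
```

View pics/s1c.png

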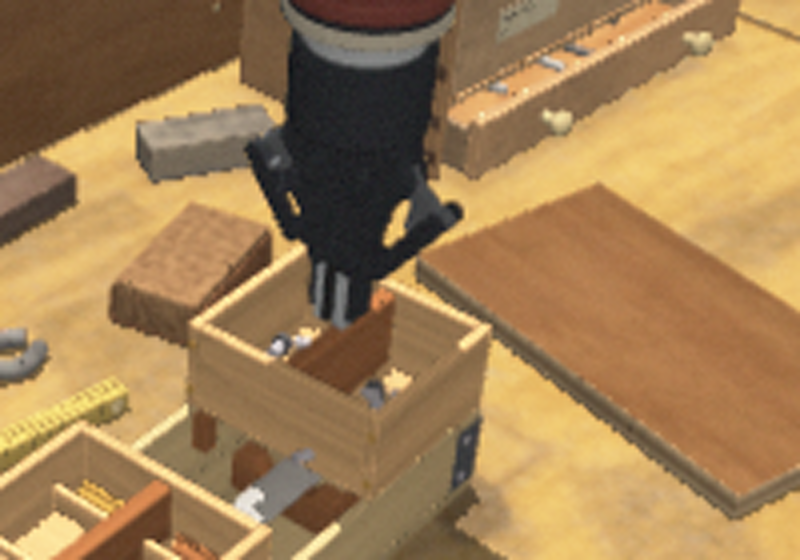

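The fingertips show at z of about 0.116–0.118 in the scene view, just above the grip board. So the real tips sit about 33 mm higher than the reported TCP. I'll reopen and go lower.

Emit:
arm_command:
  increments:
    - [50, [0, 0, 0], 0]
    - [50, [0, 0, 0], 0]
    - [50, [0, 0, 0], 0]
    - [50, [0, 0, 0], 0]
    - [50, [0, 0, 6], 0]
    - [50, [0, 0, 12], 0]
    - [50, [0, 0, 18], 0]
    - [50, [0, 0, 22], 0]
    - [50, [0, 0, 25], 0]
    - [50, [0, 0, 25], 0]
    - [50, [0, 0, 25], 0]
    - [5, [0, 0, 25], 0]
    - [5, [0, 0, 25], 0]
    - [5, [0, 0, 25], 0]
    - [5, [0, 0, 25], 0]
    - [5, [0, 0, 25], 0]
    - [5, [0, 0, 25], 0]

```text
t: 5.85
tool_pos: [0.5752, -0.0659, 0.0592]
eef_rot: [3.141, 0.0, 1.675]
force: [-2.9, -0.2, 6.1]
grip_width: 0.0106
grip_force: 62.2
```

Emit:
arm_command:
  increments:
    - [0, [0, 0, -1], 0]
    - [0, [0, 0, -3], 0]
    - [0, [0, 0, -6], 0]
    - [0, [0, 0, -11], 0]
    - [0, [0, 0, -18], 0]
    - [0, [0, 0, -26], 0]
    - [0, [0, 0, -35], 0]
    - [0, [0, 0, -45], 0]
    - [0, [0, 0, -53], 0]
    - [0, [0, 0, -58], 0]
    - [0, [0, 0, -60], 0]
    - [0, [0, 0, -60], 0]

```text
t: 7.05
tool_pos: [0.5751, -0.0659, 0.119]
eef_rot: [3.141, 0.0, 1.675]
force: [-0.0, 0.2, -4.9]
grip_width: 0.0105
grip_force: 60.9
```

Run:
```python
from h import *
s,f=grab('wrist','w3.png'); print(s['tool_pos'],s['eef_rot'],s['force'],s['torque'],s['grip_width'],s['grip_force'])
t,g=grab('top','top1.png')
a=cv2.resize(g['image'][220:370,230:490],(800,462),interpolation=cv2.INTER_CUBIC)
cv2.imwrite('pics/t1c.png',a)
```

```text
[ 0.57510925 -0.0658694   0.1189959 ] [3.14140251e+00 6.89511592e-05 1.67546079e+00] [-0.03385006  0.24170664 -4.85154905] [-0.01010783  0.03460035 -0.03294542] 0.01048893606294563 60.864129066467285
```

View pics/w3.png

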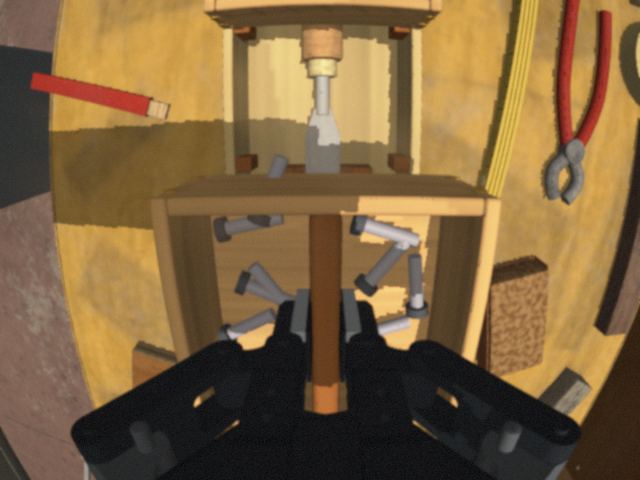

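The tray is held level. Next I'll refine the board and rest poses by segmenting the clean top image.

Run:
```python
from h import *
s,f=grab('top'); im=cv2.imread('pics/top0.png')
for n,(x0,x1,y0,y1),z,seed in(('board',(390,490,230,360),.019,(438,297)),('rest',(165,215,265,360),.010,(190,312))):
    a=cv2.GaussianBlur(im,(3,3),0)[y0:y1,x0:x1].astype(int); c=a[seed[1]-y0-3:seed[1]-y0+3,seed[0]-x0-3:seed[0]-x0+3].mean((0,1))
    m=(np.abs(a-c).sum(2)<75).astype(np.uint8); m=cv2.morphologyEx(m,cv2.MORPH_OPEN,np.ones((3,3)))
    k,l,st,_=cv2.connectedComponentsWithStats(m); j=1+st[1:,4].argmax(); ys,xs=np.nonzero(l==j)
    P=pix2w(f,np.c_[xs+x0,ys+y0],z)[:,:2]*1000; rc=cv2.minAreaRect(np.float32(P)); print(n,c,rc,P.mean(0),len(xs))
print(inc(520,-330,119,80.5))
```

```text
board [ 53.97222222  82.         114.55555556] ((499.0645751953125, -311.1905212402344), (213.091796875, 338.38201904296875), 77.41160583496094) [ 507.00902163 -322.26482827] 6540
rest [ 58.83333333  91.16666667 136.66666667] ((489.0583190917969, 400.9384765625), (144.24758911132812, 275.7890319824219), 89.43605041503906) [490.15288062 391.57917182] 3796
(array([-257. ,  -82.1,   -0.6]), np.float64(15.5))
```

Run:
```python
from h import *
s,f=grab('top'); im=cv2.imread('pics/top0.png')
for n,(x0,x1,y0,y1),z in(('board',(395,482,235,360),.019),('rest',(168,212,270,355),.010)):
  a=cv2.cvtColor(cv2.GaussianBlur(im,(3,3),0),cv2.COLOR_BGR2HSV)[y0:y1,x0:x1]; g=im[y0:y1,x0:x1].astype(float); h=g[...,1]/g[...,2]
  for src,t in(('ratio',cv2.normalize(h,None,0,255,cv2.NORM_MINMAX).astype(np.uint8)),('V',np.ascontiguousarray(a[...,2]))):
    _,m=cv2.threshold(t,0,1,cv2.THRESH_BINARY_INV+cv2.THRESH_OTSU); m=cv2.morphologyEx(m,cv2.MORPH_OPEN,np.ones((5,5)))
    k,l,st,_=cv2.connectedComponentsWithStats(m); j=1+st[1:,4].argmax(); ys,xs=np.nonzero(l==j)
    P=pix2w(f,np.c_[xs+x0,ys+y0],z)[:,:2]*1000; rc=cv2.minAreaRect(np.float32(P)); print(n,src,np.round(rc[0],1),np.round(rc[1],1),rc[2],P.mean(0),len(xs))
```

```text
board ratio [ 516.2 -328.7] [168.7 287.5] 80.3092041015625 [ 514.97840141 -328.61499029] 5677
board V [ 513.6 -326.3] [180.5 297. ] 78.93376922607422 [ 512.96613142 -326.10076331] 6069
rest ratio [486.9 400.7] [ 78. 155.] 87.7449951171875 [485.9976188  400.68239011] 1429
rest V [488.6 390.3] [105.3 246.2] 89.46625518798828 [493.68010213 383.60080332] 2450
```

Emit:
arm_command:
  increments:
    - [0, [-6, -2, 0], 0]
    - [0, [-18, -6, 0], 1]
    - [0, [-36, -12, 0], 2.5]
    - [0, [-58, -20, 0], 4]
    - [0, [-84, -28, 0], 5.5]
    - [0, [-112, -38, 0], 7]
    - [0, [-140, -47, 0], 9]
    - [0, [-168, -57, 0], 11]
    - [0, [-194, -66, 0], 12.5]
    - [0, [-216, -73, 0], 14]
    - [0, [-234, -79, 0], 15]
    - [0, [-247, -84, 3], 15.7]
    - [0, [-254, -86, 10], 15.7]
    - [0, [-254, -86, 22], 15.7]
    - [0, [-254, -86, 38], 15.7]
    - [0, [-254, -86, 54], 15.7]
    - [0, [-254, -86, 68], 15.7]
    - [0, [-254, -86, 78], 15.7]
    - [0, [-254, -86, 82], 15.7]
    - [0, [-254, -86, 82], 15.7]

```text
t: 9.25
tool_pos: [0.5159, -0.3272, 0.0362]
eef_rot: [-3.141, -0.0, 1.402]
force: [0.4, -0.8, -4.0]
grip_width: 0.0104
grip_force: 60.7
```

Run:
```python
from h import *
s,f=grab('wrist'); print(s['tool_pos'],s['eef_rot'],s['force'])
t,g=grab('top'); a=cv2.resize(g['image'][230:365,385:495],(489,600),interpolation=cv2.INTER_CUBIC)
o=np.zeros((600,800,3),np.uint8); o[:,:489]=a; o[:233,489:]=cv2.resize(f['image'],(311,233)); cv2.imwrite('pics/c2.png',o)
print(inc(516,-327.5,28.2,80.3))
```

```text
[ 0.51589533 -0.32717201  0.03618693] [-3.14077622e+00 -4.22003802e-04  1.40166715e+00] [ 0.43900072 -0.79691431 -3.95532568]
(array([ 0. , -0.6,  9.2]), np.float64(-0.0))
```

View pics/c2.png

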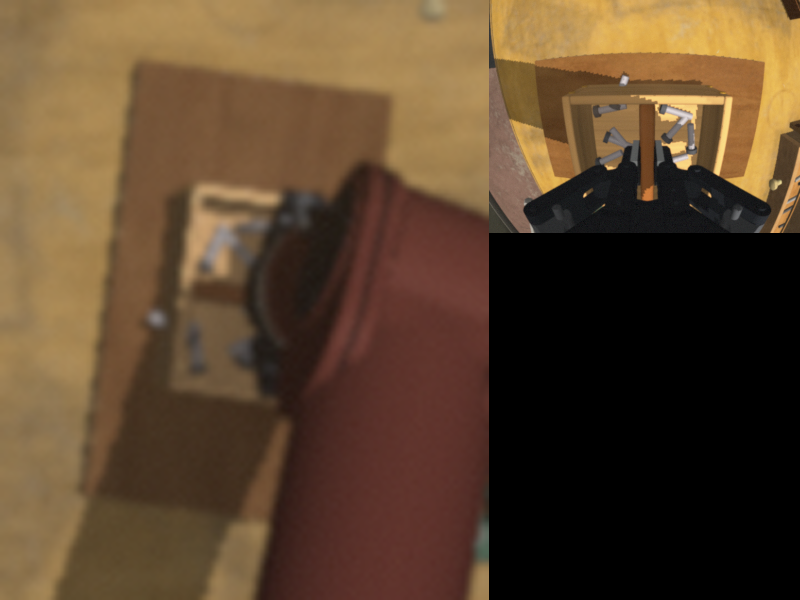

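The tray looks centred and aligned over the board, so I'll set it down.

Emit:
arm_command:
  increments:
    - [0, [0, 0, 2], 0]
    - [0, [0, 0, 4], 0]
    - [0, [0, 0, 6], 0]
    - [0, [0, 0, 7], 0]
    - [0, [0, 0, 8], 0]
    - [0, [0, 0, 8.5], 0]
    - [0, [0, 0, 8.5], 0]

```text
t: 10.05
tool_pos: [0.5161, -0.3275, 0.0283]
eef_rot: [3.142, -0.0, 1.401]
force: [-0.2, 0.8, -5.8]
grip_width: 0.0105
grip_force: 60.9
```

Emit:
arm_command:
  increments:
    - [0, [0, 0, 0.7], 0]
    - [0, [0, 0, 1.4], 0]
    - [0, [0, 0, 2], 0]
    - [0, [0, 0, 2], 0]

```text
t: 10.45
tool_pos: [0.5162, -0.3275, 0.0282]
eef_rot: [3.141, 0.001, 1.401]
force: [-6.5, 3.8, 12.6]
grip_width: 0.0106
grip_force: 63.3
```

Emit:
arm_command:
  increments:
    - [50, [0, 0, 0], 0]
    - [50, [0, 0, 0], 0]
    - [50, [0, 0, 0], 0]
    - [50, [0, 0, 0], 0]
    - [50, [0, 0, -20], 0]
    - [50, [0, 0, -55], 0]
    - [50, [0, 0, -100], 0]
    - [50, [20, -2, -145], 0]
    - [50, [60, -5, -172], -2]
    - [50, [105, -9, -172], -4]
    - [50, [150, -13, -172], -6]
    - [50, [195, -17, -172], -8]
    - [50, [240, -21, -172], -10]
    - [50, [285, -25, -172], -12]
    - [50, [330, -29, -172], -14]
    - [50, [375, -33, -172], -15.6]
    - [50, [415, -36, -172], -15.6]
    - [50, [445, -39, -172], -15.6]
    - [50, [460, -40, -172], -15.6]
    - [50, [460, -40, -172], -15.6]

```text
t: 12.45
tool_pos: [0.5538, 0.1357, 0.1983]
eef_rot: [3.142, -0.001, 1.678]
force: [-0.3, -0.5, 0.0]
grip_width: 0.0501
grip_force: 0.0
```

Run:
```python
from h import *
s,f=grab('wrist','w4.png'); print(s['t'],s['tool_pos'],s['eef_rot'],s['force'],s['grip_width'],s['joint_positions'])
t,g=grab('top'); 
cv2.imwrite('pics/top2.png',g['image'])
im=f['image'].copy(); im[0:200,400:]=cv2.resize(g['image'][230:365,385:495],(240,200)) 
cv2.imwrite('pics/c3.png',im)
```

```text
12.45 [0.55376071 0.13572973 0.19830722] [ 3.14157398e+00 -1.31194905e-03  1.67809557e+00] [-0.27974231 -0.4651298   0.0200353 ] 0.050064387132291256 [ 0.22122573  0.22322905 -0.62448599  1.62833582  0.13229778  1.33276089
 -0.3154096 ]
```

View pics/c3.png

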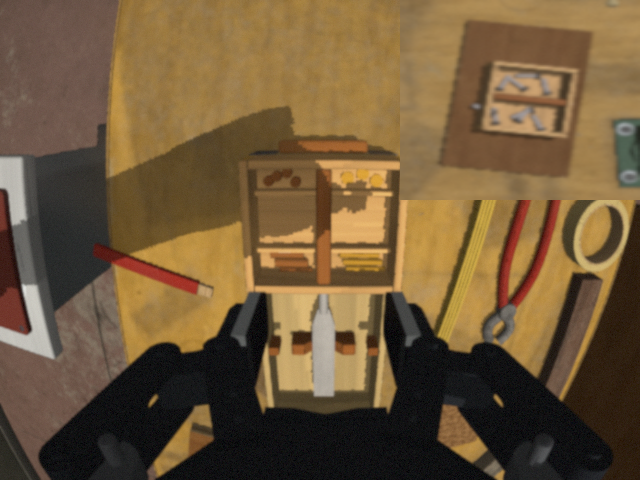

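Run:
```python
from h import *
s,f=grab('wrist')
P=pix2w(f,[(317,168),(330.5,168),(317,284),(330.5,284)],.102,s)*1000;print(P.round(1),P.mean(0))
P=pix2w(f,[(239,158),(407,158),(245,290),(402,290)],.104,s)*1000;print(P.round(1),P.mean(0))
print(inc(554.5,133,47,95.98))
```

```text
[[543.7 173.9 102. ]
 [553.7 175.  102. ]
 [552.9  79.8 102. ]
 [563.9  80.9 102. ]] [553.54746463 127.40651377 102.        ]
[[484.5 176.6 104. ]
 [609.9 189.5 104. ]
 [493.6  68.3 104. ]
 [623.7  81.9 104. ]] [552.91185566 129.1012119  104.        ]
(array([  1.8,   0.4, 151.2]), np.float64(-0.2))
```

Emit:
arm_command:
  increments:
    - [50, [0, 0, 30], 0]
    - [50, [0, 0, 65], 0]
    - [50, [0, 0, 95], 0]
    - [50, [0, 0, 115], 0]
    - [50, [0, 0, 130], 0]
    - [50, [0, 0, 140], 0]
    - [50, [0, 0, 147], 0]
    - [50, [0, 0, 151], 0]
    - [50, [0, 0, 151], 0]
    - [50, [0, 0, 151], 0]
    - [0, [0, 0, 151], 0]
    - [0, [0, 0, 151], 0]
    - [0, [0, 0, 151], 0]
    - [0, [0, 0, 151], 0]
    - [0, [0, 0, 151], 0]
    - [0, [0, 0, 151], 0]

```text
t: 14.2
tool_pos: [0.554, 0.1328, 0.0479]
eef_rot: [-3.141, 0.0, 1.674]
force: [-3.6, 0.4, 5.6]
grip_width: 0.0107
grip_force: 61.1
```

Emit:
arm_command:
  increments:
    - [0, [0, 0, -1], 0]
    - [0, [0, 0, -4], 0]
    - [0, [0, 0, -9], 0]
    - [0, [0, 0, -17], 0]
    - [0, [0, 0, -27], 0]
    - [0, [0, 0, -40], 0]
    - [0, [0, 0, -53], 0]
    - [0, [0, 0, -65], 0]
    - [0, [0, 0, -74], 0]
    - [0, [0, 0, -80], 0]
    - [0, [0, 0, -82], 0]
    - [0, [0, 0, -82], 0]

```text
t: 15.4
tool_pos: [0.5542, 0.1327, 0.1294]
eef_rot: [3.142, 0.0, 1.674]
force: [0.4, -0.1, -3.1]
grip_width: 0.0101
grip_force: 60.0
```

Emit:
arm_command:
  increments:
    - [0, [-5, -1, 0], 0]
    - [0, [-16, -3, 0], 0.5]
    - [0, [-34, -6, 0], 1]
    - [0, [-58, -11, 0], 2]
    - [0, [-88, -16, 0], 3]
    - [0, [-120, -22, 0], 4]
    - [0, [-154, -29, 0], 5]
    - [0, [-188, -35, 0], 6]
    - [0, [-222, -41, 0], 7.5]
    - [0, [-256, -48, 0], 9]
    - [0, [-290, -54, 0], 10.5]
    - [0, [-324, -61, 0], 12]
    - [0, [-356, -67, 0], 13]
    - [0, [-386, -72, 0], 14]
    - [0, [-412, -77, 0], 15]
    - [0, [-432, -81, 0], 15.7]
    - [0, [-446, -83.5, 0], 15.7]
    - [0, [-454, -85, 0], 15.7]
    - [0, [-454, -85, 0], 15.7]
    - [0, [-454, -85, 0], 15.7]

```text
t: 17.4
tool_pos: [0.5168, -0.3263, 0.1293]
eef_rot: [-3.142, -0.001, 1.401]
force: [0.7, 0.3, -2.5]
grip_width: 0.0104
grip_force: 60.0
```

Run:
```python
from h import *
s=r.read_state(); print(s['tool_pos'],s['eef_rot'],s['force'],inc(516.2,-327.5,75,80.27))
```

```text
[ 0.51676916 -0.32625984  0.12927563] [-3.14154409e+00 -8.28239552e-04  1.40128319e+00] [ 0.65522479  0.31690797 -2.53472937] (array([-1.4, -0.3, 54.3]), np.float64(0.0))
```

Emit:
arm_command:
  increments:
    - [0, [-0.5, -0.2, 5], 0]
    - [0, [-0.5, -0.2, 14], 0]
    - [0, [-0.5, -0.2, 24], 0]
    - [0, [-0.5, -0.2, 32], 0]
    - [0, [-0.5, -0.2, 38], 0]
    - [0, [-0.5, -0.2, 42], 0]
    - [0, [-0.5, -0.2, 45], 0]
    - [0, [-0.5, -0.2, 47], 0]
    - [0, [-0.5, -0.2, 49], 0]
    - [0, [-0.5, -0.2, 51], 0]
    - [0, [-0.5, -0.2, 52], 0]
    - [0, [-0.5, -0.2, 52], 0]

```text
t: 18.6
tool_pos: [0.516, -0.328, 0.0773]
eef_rot: [-3.142, -0.0, 1.4]
force: [0.4, -0.1, -1.9]
grip_width: 0.0104
grip_force: 60.0
```

Emit:
arm_command:
  increments:
    - [0, [0, 0, 0.7], 0]
    - [0, [0, 0, 1.4], 0]
    - [0, [0, 0, 2.1], 0]
    - [0, [0, 0, 2.8], 0]
    - [0, [0, 0, 3.3], 0]
    - [0, [0, 0, 3.3], 0]

```text
t: 19.2
tool_pos: [0.5161, -0.3281, 0.0749]
eef_rot: [3.141, 0.0, 1.4]
force: [-3.6, 1.7, 6.4]
grip_width: 0.0103
grip_force: 61.1
```

Emit:
arm_command:
  increments:
    - [50, [0, 0, 0], 0]
    - [50, [0, 0, 0], 0]
    - [50, [0, 0, 0], 0]
    - [50, [0, 0, 0], 0]
    - [50, [0, 0, -20], 0]
    - [50, [0, 0, -55], 0]
    - [50, [0, 0, -90], 0]
    - [50, [30, -2, -120], -2]
    - [50, [75, -6, -125], -4]
    - [50, [120, -9, -125], -6]
    - [50, [165, -13, -125], -8]
    - [50, [210, -16, -125], -10]
    - [50, [255, -20, -125], -12]
    - [50, [300, -23, -125], -14]
    - [50, [345, -27, -125], -15.7]
    - [50, [385, -30, -125], -15.7]
    - [50, [415, -32, -125], -15.7]
    - [50, [435, -34, -125], -15.7]
    - [50, [435, -34, -125], -15.7]
    - [50, [435, -34, -125], -15.7]

```text
t: 21.2
tool_pos: [0.5565, 0.1062, 0.1989]
eef_rot: [-3.141, 0.0, 1.674]
force: [0.4, -0.9, 0.0]
grip_width: 0.0498
grip_force: 0.0
```

Run:
```python
from h import *
s,f=grab('wrist','w5.png'); print(s['t'],s['tool_pos'],s['eef_rot'],s['force'])
t,g=grab('top','top3.png'); q,h=grab('scene','scene3.png')
o=np.zeros((600,800,3),np.uint8); im=f['image']
o[:, :450]=cv2.resize(im[60:360,213:438],(450,600)); o[:300,450:]=cv2.resize(g['image'][230:365,370:505],(350,300)); o[300:,450:]=cv2.resize(h['image'][140:290,370:545],(350,300))
cv2.imwrite('pics/c4.png',o)
```

```text
21.2 [0.55650363 0.10623618 0.19888956] [-3.14132923e+00  2.05854377e-04  1.67447871e+00] [ 0.42055017 -0.93175546  0.02324308]
```

View pics/c4.png

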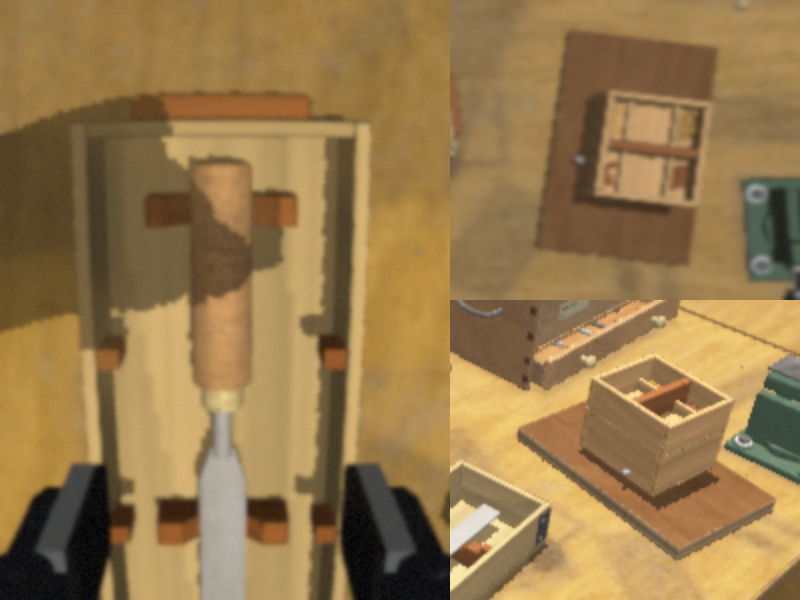

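The stack is seated squarely. The chisel handle runs from crop (222,160) to (222,388).

Run:
```python
from h import *
s,f=grab('wrist'); s['tool_pos']=np.array([0.5565,0.10624,0.19889]); s['eef_rot']=[-3.14133,.0002,1.67448]
p=lambda u,v:(213+u/2,60+v/2)
P=pix2w(f,[p(221,162),p(222,388),p(192,275),p(250,275),p(222,290)],[.029]*5,s)*1000;print(P.round(1)); u=np.array([-.1028,.9947]); print(P[:2,:2]@u)
rs=pix2w(f,[p(72,125),p(370,125)],.06,s)*1000;print(rs.round(1))
t,g=grab('top')
im=cv2.imread('pics/top0.png'); print(r.read_state()['tool_pos'])
```

```text
[[548.7 165.1  29. ]
 [560.7  53.6  29. ]
 [540.4 109.7  29. ]
 [568.2 112.6  29. ]
 [555.5 103.8  29. ]]
[107.85027476  -4.28947018]
[[483.3 177.3  60. ]
 [610.4 190.4  60. ]]
[0.55667611 0.1051368  0.19904816]
```

Emit:
arm_command:
  increments:
    - [50, [0, -1, 40], 0]
    - [50, [0, -1, 80], 0]
    - [50, [0, -1, 115], 0]
    - [50, [0, -1, 145], 0]
    - [50, [0, -1, 170], 0]
    - [50, [0, -1, 185], 0]
    - [50, [0, -1, 195], 0]
    - [50, [0, -1, 202], 0]
    - [50, [0, -1, 207], 0]
    - [50, [0, -1, 210], 0]
    - [50, [0, -1, 210], 0]
    - [50, [0, -1, 210], 0]
    - [0, [0, -1, 210], 0]
    - [0, [0, -1, 210], 0]
    - [0, [0, -1, 210], 0]
    - [0, [0, -1, 210], 0]
    - [0, [0, -1, 210], 0]

```text
t: 23.15
tool_pos: [0.5552, 0.1062, -0.0101]
eef_rot: [-3.141, 0.001, 1.674]
force: [-5.5, -1.9, 10.6]
grip_width: 0.0269
grip_force: 58.6
```

Run:
```python
from h import *
s,f=grab('wrist','w6.png'); print(s['t'],s['tool_pos'],s['eef_rot'],s['force'],s['grip_width'],s['grip_force'])
q,h=grab('scene','scene4.png')
```

```text
23.15 [ 0.55520744  0.10617668 -0.01005529] [-3.14107613e+00  7.77612521e-04  1.67410665e+00] [-5.45588177 -1.89195645 10.59137482] 0.026923187841803836 58.55805695056915
```

Emit:
arm_command:
  increments:
    - [0, [0, 0, -1], 0]
    - [0, [0, 0, -3], 0]
    - [0, [0, 0, -6], 0]
    - [0, [0, 0, -9], 0]
    - [0, [0, 0, -12], 0]
    - [0, [0, 0, -12], 0]
    - [0, [0, 0, -12], 0]

```text
t: 23.95
tool_pos: [0.5556, 0.1063, 0.0011]
eef_rot: [3.141, -0.0, 1.674]
force: [-0.6, 0.1, -2.0]
grip_width: 0.0265
grip_force: 59.0
```

Run:
```python
from h import *
s,f=grab('wrist','w7.png'); print(s['tool_pos'],s['eef_rot'],s['force'],s['torque'],s['grip_width'],s['grip_force'])
q,h=grab('scene','scene5.png')
o=np.zeros((600,800,3),np.uint8); o[:,:400]=cv2.resize(f['image'][120:480,200:440],(400,600)); o[:300,400:]=cv2.resize(h['image'][200:350,280:480],(400,300)); o[300:,400:]=cv2.resize(cv2.imread('pics/scene4.png')[200:350,280:480],(400,300))
cv2.imwrite('pics/c5.png',o)
```

```text
[0.55561309 0.10625812 0.00110671] [ 3.14142595e+00 -1.13084795e-05  1.67367545e+00] [-0.56404656  0.11568839 -2.04840207] [ 0.00407071 -0.03496619  0.00372019] 0.026505181618196916 59.00102734565735
```

View pics/c5.png

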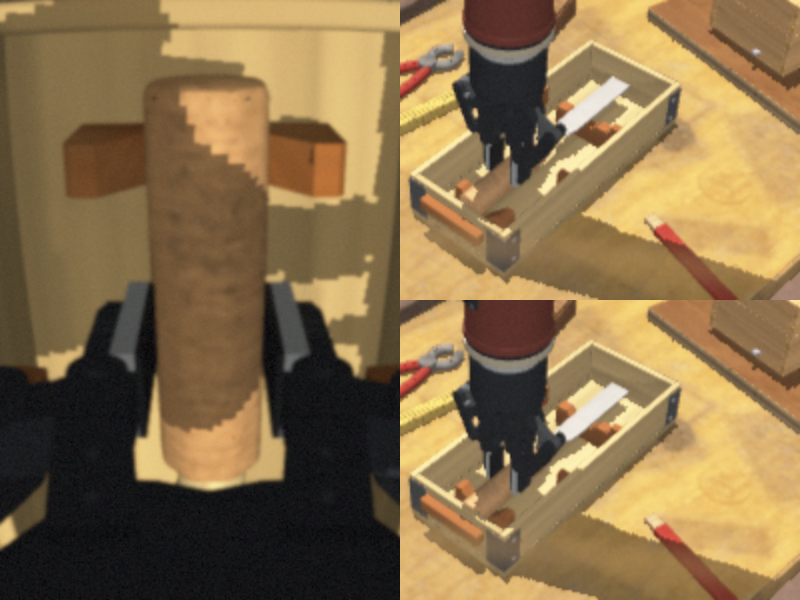

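The chisel is held level, clear of the bars (pull about 2 N). I'll lift it and carry it over the rest, turning -82°.

Emit:
arm_command:
  increments:
    - [0, [0, 0, -10], 0]
    - [0, [0, 0, -28], 0]
    - [0, [0, 0, -52], 0]
    - [0, [0, 0, -80], 0]
    - [0, [10, -2, -110], -3]
    - [0, [30, -8, -140], -8]
    - [0, [53, -15, -160], -14]
    - [0, [76, -22, -172], -20]
    - [0, [100, -29, -180], -26]
    - [0, [124, -36, -180], -32]
    - [0, [148, -43, -180], -38]
    - [0, [172, -50, -180], -44]
    - [0, [196, -57, -180], -50]
    - [0, [220, -64, -180], -56]
    - [0, [244, -71, -180], -62]
    - [0, [266, -78, -180], -68]
    - [0, [284, -83, -180], -74]
    - [0, [298, -87, -180], -79]
    - [0, [306, -89, -180], -82]
    - [0, [306, -89, -180], -82]

```text
t: 26.05
tool_pos: [0.4345, 0.4028, 0.1816]
eef_rot: [3.141, -0.0, 3.108]
force: [0.1, 0.4, -1.5]
grip_width: 0.027
grip_force: 59.1
```

Emit:
arm_command:
  increments:
    - [0, [0, 0, 0], 0]
    - [0, [0, 0, 0], 0]
    - [0, [0, 0, 0], 0]

```text
t: 26.35
tool_pos: [0.4361, 0.4008, 0.1811]
eef_rot: [-3.141, 0.0, 3.103]
force: [-0.5, 0.8, -1.5]
grip_width: 0.0274
grip_force: 59.1
```

Run:
```python
from h import *
s,f=grab('wrist','w8.png'); print(s['t'],s['tool_pos'].tolist(),s['eef_rot'].tolist(),s['force'],s['grip_width'],s['joint_positions'])
cv2.imwrite('pics/c6.png',cv2.resize(f['image'][0:450,180:480],(400,600),interpolation=cv2.INTER_CUBIC)) if 0 else cv2.imwrite('pics/c6.png',cv2.resize(f['image'][0:420,60:620],(800,600),interpolation=cv2.INTER_CUBIC))
```

```text
26.35 [0.4360699405115976, 0.4007974292258896, 0.1811250282604645] [-3.141303552734872, 0.0002818057825455522, 3.102987563231099] [-0.50909447  0.78053969 -1.54078822] 0.02739793860401747 [-0.0455429   0.37115831 -0.97143418  1.58790692  0.31246768  1.34857929
  0.47735305]
```

View pics/c6.png

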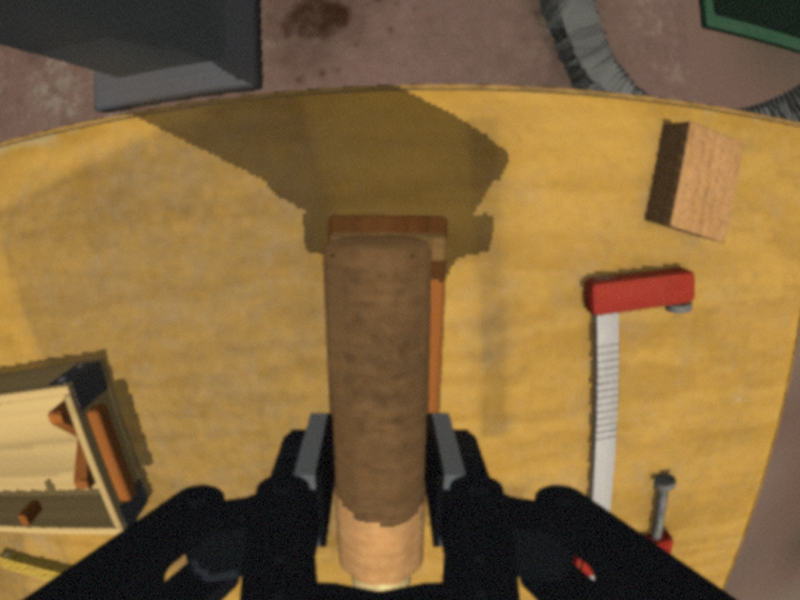

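The last picture shows the rest under the chisel: its near end edge runs from (330,216) to (447,216) in the crop, and its right side edge runs down to (441,410).

Run:
```python
from h import *
s,f=grab('wrist'); s=dict(s); s['tool_pos']=np.array([.43607,.4008,.18113]); s['eef_rot']=[-3.1413,.0003,3.10299]
p=lambda u,v:(60+u/1.4286,v/1.4286)
P=pix2w(f,[p(330,215.5),p(447,215.5),p(443.5,300),p(441,410)],.010,s)*1000; print(P.round(1))
e=P[3]-P[1]; print('side dir',np.degrees(np.arctan2(e[1],e[0])), 'end',np.degrees(np.arctan2(*(P[1]-P[0])[1::-1])),np.linalg.norm(P[0]-P[1]))
# chisel handle end and axis in hand, axis height = TCP z + 39
P=pix2w(f,[p(328,400),p(431,400),p(325,255),p(430,255),p(378,233)],.220,s)*1000; print(P.round(1))
# gradient line fits on side edge in full image rows, and top image of rest sides
im=f['image'].astype(float)
sc=cv2.imread('pics/top0.png').astype(float); h=sc[...,1]/sc[...,2]
t,g=grab('top'); pts=[]
for v in range(285,341,3):
    row=cv2.GaussianBlur(h,(1,5),0)[v,165:215]; d=np.diff(row); L=d[:25].argmin(); Rr=d[25:].argmax()+25
    sub=lambda i,sg:i+0.5+165+(lambda a,b,c:0.5*(a-c)/(a-2*b+c) if a-2*b+c else 0)(sg*d[i-1],sg*d[i],sg*d[i+1])
    pts.append((sub(L,-1),sub(Rr,1),v))
pts=np.array(pts); A=pix2w(g,pts[:,[0,2]],.010)*1000; B=pix2w(g,pts[:,[1,2]],.010)*1000
for Q in(A,B): print(np.round(np.polyfit(Q[:,0]-489,Q[:,1],1),4), np.std(Q[:,1]-np.polyval(np.polyfit(Q[:,0],Q[:,1],1),Q[:,0])).round(2))
```

```text
[[384.4 370.   10. ]
 [387.1 447.4  10. ]
 [444.9 444.3  10. ]
 [527.8 442.5  10. ]]
side dir -1.9628080581044975 end 87.97434591804213 77.44814702246079
[[422.3 385.8 220. ]
 [423.4 416.1 220. ]
 [379.6 387.9 220. ]
 [380.7 416.2 220. ]
 [374.3 402.4 220. ]]
[-4.570000e-02  4.396609e+02] 0.45
[-4.860000e-02  3.609845e+02] 0.31
```

Emit:
arm_command:
  increments:
    - [0, [-2, 3, 10], 0]
    - [0, [-3.8, 6.3, 28], -0.2]
    - [0, [-3.8, 6.3, 52], -0.2]
    - [0, [-3.8, 6.3, 78], -0.2]
    - [0, [-3.8, 6.3, 104], -0.2]
    - [0, [-3.8, 6.3, 128], -0.2]
    - [0, [-3.8, 6.3, 146], -0.2]
    - [0, [-3.8, 6.3, 157], -0.2]
    - [0, [-3.8, 6.3, 162], -0.2]
    - [0, [-3.8, 6.3, 164], -0.2]
    - [0, [-3.8, 6.3, 164], -0.2]
    - [0, [-3.8, 6.3, 164], -0.2]

```text
t: 27.7
tool_pos: [0.4401, 0.4081, 0.0179]
eef_rot: [3.141, 0.001, 3.108]
force: [0.2, 0.5, -1.7]
grip_width: 0.0271
grip_force: 59.1
```

Run:
```python
from h import *
s,f=grab('wrist','w9.png'); print(s['t'],s['tool_pos'],s['eef_rot'],s['force'],s['torque'],s['grip_width'],inc(440.1,407,-7,178))
q,h=grab('scene','scene6.png')
# bar ends of the near (V) bar in the wrist view: print edge columns along rows above the handle
fo=240/np.tan(np.radians(f['vfov'])/2);H=np.array(f['hand_eye']);Rt=R.from_euler('xyz',s['eef_rot']).as_matrix()
def proj(w):
    c=np.linalg.inv(H)@np.r_[Rt.T@(np.array(w)-s['tool_pos']),1];th=np.arctan2(np.hypot(c[0],c[1]),c[2]);ph=np.arctan2(c[1],c[0]);return f['cx']+fo*th*np.cos(ph),f['cy']+fo*th*np.sin(ph)
o=np.array([.5156,.4044]);y=np.array([-.9994,.0349]);x=np.array([y[1],-y[0]])
for X,Y,Z in((-.04,.13,.01),(.04,.13,.01),(-.036,.119,.038),(.036,.119,.038),(-.036,.105,.038),(.036,.105,.038)): print((X,Y,Z),np.round(proj(np.r_[o+X*x+Y*y,Z]),1))
im=cv2.GaussianBlur(f['image'],(3,3),0).astype(int)
for v in(75,85,95,105): 
    d=np.abs(np.diff(im[v],axis=0)).sum(1); k=[i for i in range(200,450) if d[i]>25 and d[i]==d[max(0,i-4):i+5].max()]; print(v,[(i,d[i]) for i in k])
```

```text
27.7 [0.44006871 0.40813928 0.01793769] [3.14065728e+00 1.11846356e-03 3.10829860e+00] [ 0.15148108  0.52748412 -1.71805698] [0.0332159  0.04808613 0.0102671 ] 0.027056191071234244 (array([-0.1, -1.1, 24.9]), np.float64(0.1))
(-0.04, 0.13, 0.01) [246.8 168.3]
(0.04, 0.13, 0.01) [401.7 168.5]
(-0.036, 0.119, 0.038) [243.9 200.4]
(0.036, 0.119, 0.038) [404.4 200.6]
(-0.036, 0.105, 0.038) [245.6 230.2]
(0.036, 0.105, 0.038) [402.6 230.5]
75 [(392, np.int64(43))]
85 [(407, np.int64(35)), (415, np.int64(32))]
95 [(428, np.int64(38))]
105 [(445, np.int64(47))]
```

Run:
```python
from h import *
s,f=grab('wrist','w10.png'); print(s['tool_pos'],s['eef_rot'])
im=cv2.GaussianBlur(f['image'],(3,3),0).astype(int)
for v in(175,182,190,205,212,220,245,260,275):
    d=np.abs(im[v,2:]-im[v,:-2]).sum(1); k=[i+1 for i in range(205,450) if d[i]>45 and d[i]==d[i-4:i+5].max()]; print(v,[(i,int(d[i-1])) for i in k])
for u in(255,270,380,395):
    d=np.abs(im[2:,u]-im[:-2,u]).sum(1); k=[i+1 for i in range(130,300) if d[i]>45 and d[i]==d[i-4:i+5].max()]; print('col',u,[(i,int(d[i-1])) for i in k])
```

```text
[0.43999269 0.40801649 0.0178077 ] [3.14083651e+00 1.00092781e-03 3.10830485e+00]
175 [(398, 46), (442, 86)]
182 [(439, 106)]
190 [(435, 98)]
205 [(208, 66), (428, 100), (435, 47)]
212 [(218, 57), (450, 93)]
220 [(222, 84), (447, 94)]
245 [(222, 91), (393, 58), (445, 96)]
260 [(250, 124), (273, 76), (280, 75), (392, 58), (409, 120)]
275 [(251, 88), (289, 70), (391, 142), (400, 96)]
col 255 [(166, 54), (230, 60), (266, 52)]
col 270 [(166, 65), (266, 81), (300, 124)]
col 380 [(167, 57), (231, 62), (280, 77), (300, 140)]
col 395 [(170, 49), (202, 49), (274, 119)]
```

Run:
```python
from h import *
s,f=grab('wrist'); im=cv2.GaussianBlur(f['image'],(1,5),0).astype(float); h=im[...,1]/(im[...,2]+1)
fo=240/np.tan(np.radians(f['vfov'])/2);H=np.array(f['hand_eye']);Rt=R.from_euler('xyz',s['eef_rot']).as_matrix()
def proj(w):
    c=np.linalg.inv(H)@np.r_[Rt.T@(np.array(w)-s['tool_pos']),1];th=np.arctan2(np.hypot(c[0],c[1]),c[2]);ph=np.arctan2(c[1],c[0]);return f['cx']+fo*th*np.cos(ph),f['cy']+fo*th*np.sin(ph)
o=np.array([.5156,.4044]);y=np.array([-.9994,.0349]);x=np.array([y[1],-y[0]])
for Y,Z,X in((.127,.01,.04),(.124,.01,.04),(.121,.01,.04),(.115,.038,.036),(.112,.038,.036),(.109,.038,.036),(.09,.01,.04),(.085,.01,.04),(.08,.01,.04)):
    out=[]
    for sg in(-1,1):
        u,v=proj(np.r_[o+sg*X*x+Y*y,Z]); vi=int(round(v)); lo=int(u)-14
        w=im[vi,lo:lo+29]; d=np.abs(w[2:]-w[:-2]).sum(1); i=d.argsort()[-2:][::-1]; out.append((round(u,1),[(int(lo+1+j),int(d[j])) for j in i]))
    print(Y,vi,out)
```

```text
0.127 175 [(np.float64(247.3), [(246, 47), (247, 43)]), (np.float64(402.0), [(398, 56), (399, 42)])]
0.124 180 [(np.float64(247.5), [(247, 44), (246, 39)]), (np.float64(401.7), [(398, 56), (397, 39)])]
0.121 186 [(np.float64(247.8), [(247, 47), (246, 37)]), (np.float64(401.5), [(397, 56), (398, 49)])]
0.115 210 [(np.float64(244.7), [(243, 36), (244, 32)]), (np.float64(404.4), [(396, 27), (397, 22)])]
0.112 216 [(np.float64(245.1), [(246, 30), (243, 30)]), (np.float64(404.1), [(396, 25), (400, 17)])]
0.109 222 [(np.float64(245.4), [(243, 31), (244, 29)]), (np.float64(403.7), [(396, 30), (399, 26)])]
0.09 242 [(np.float64(250.8), [(249, 29), (250, 24)]), (np.float64(398.3), [(394, 61), (393, 48)])]
0.085 251 [(np.float64(251.3), [(250, 30), (249, 30)]), (np.float64(397.7), [(393, 56), (394, 52)])]
0.08 260 [(np.float64(251.9), [(250, 140), (251, 120)]), (np.float64(397.1), [(409, 144), (410, 125)])]
```

Emit:
arm_command:
  increments:
    - [0, [0, -1.5, 1], 0.2]
    - [0, [0, -2.5, 4], 0.35]
    - [0, [0, -2.5, 8], 0.35]
    - [0, [0, -2.5, 12], 0.35]
    - [0, [0, -2.5, 15], 0.35]
    - [0, [0, -2.5, 18], 0.35]
    - [0, [0, -2.5, 20], 0.35]
    - [0, [0, -2.5, 21.5], 0.35]
    - [0, [0, -2.5, 21.5], 0.35]
    - [0, [0, -2.5, 21.5], 0.35]

```text
t: 28.9
tool_pos: [0.4396, 0.4052, -0.0044]
eef_rot: [3.141, 0.0, 3.102]
force: [0.2, 0.2, -1.3]
grip_width: 0.0269
grip_force: 59.2
```

Run:
```python
from h import *
s=r.read_state(); print(s['tool_pos'],s['eef_rot'],s['force'],s['torque'],s['grip_width'])
```

```text
[ 0.43956159  0.40523942 -0.00437698] [3.14146254e+00 8.35882063e-05 3.10234746e+00] [ 0.22791044  0.18151559 -1.30982799] [-0.00312971  0.06120507 -0.0127679 ] 0.026941512060585784
```

Emit:
arm_command:
  increments:
    - [0, [0, 0, 0.8], 0]
    - [0, [0, 0, 1.5], 0]
    - [0, [0, 0, 2.2], 0]
    - [0, [0, 0, 2.8], 0]
    - [0, [0, 0, 2.8], 0]
    - [0, [0, 0, 2.8], 0]

```text
t: 29.5
tool_pos: [0.4397, 0.4059, -0.0067]
eef_rot: [3.14, 0.001, 3.102]
force: [-0.2, 2.3, 5.0]
grip_width: 0.0271
grip_force: 60.1
```

Run:
```python
from h import *
s=r.read_state(); print(s['tool_pos'],s['eef_rot'],s['force'],s['torque'],s['grip_width'])
```

```text
[ 0.43972608  0.40590105 -0.00671637] [3.14036289e+00 6.17084187e-04 3.10242101e+00] [-0.18698749  2.34914537  4.99412703] [ 0.40312139  0.17670853 -0.1486584 ] 0.027065171711558863
```

Emit:
arm_command:
  increments:
    - [0, [0, 0.5, 0], 0]
    - [0, [0, 0.9, 0.4], 0]
    - [0, [0, 0.9, 0.8], 0]
    - [0, [0, 0.9, 0.8], 0]

```text
t: 29.9
tool_pos: [0.4397, 0.4061, -0.0071]
eef_rot: [-3.141, 0.001, 3.102]
force: [-3.2, -2.9, 13.7]
grip_width: 0.027
grip_force: 61.4
```

Run:
```python
from h import *
s=r.read_state(); print(s['tool_pos'],s['eef_rot'],s['force'],s['torque'],s['grip_width'])
```

```text
[ 0.43972369  0.40612461 -0.00705058] [-3.14130578e+00  6.36276812e-04  3.10211868e+00] [-3.19672591 -2.91704882 13.66457501] [-0.52704328  0.6373033  -0.26828864] 0.027044053727761194
```

Emit:
arm_command:
  increments:
    - [50, [0, 0, 0], 0]
    - [50, [0, 0, 0], 0]
    - [50, [0, 0, 0], 0]
    - [50, [0, 0, 0], 0]
    - [50, [0, 0, -10], 0]
    - [50, [0, 0, -30], 0]
    - [50, [0, 0, -60], 0]
    - [50, [0, 0, -100], 0]
    - [50, [0, 0, -145], 0]
    - [50, [40, 0, -190], 0]
    - [50, [85, 0, -210], 0]
    - [50, [85, 0, -210], 0]
    - [50, [85, 0, -210], 0]
    - [50, [85, 0, -210], 0]
    - [50, [85, 0, -210], 0]

```text
t: 31.4
tool_pos: [0.3558, 0.4085, 0.201]
eef_rot: [-3.141, -0.001, 3.101]
force: [1.0, -0.0, -0.3]
grip_width: 0.05
grip_force: 0.0
```

Run:
```python
from h import *
s,f=grab('wrist','w11.png'); print(s['t'],s['tool_pos'],s['eef_rot'],s['force'])
fo=240/np.tan(np.radians(f['vfov'])/2);H=np.array(f['hand_eye']);Rt=R.from_euler('xyz',s['eef_rot']).as_matrix()
def proj(w):
    c=np.linalg.inv(H)@np.r_[Rt.T@(np.array(w)-s['tool_pos']),1];th=np.arctan2(np.hypot(c[0],c[1]),c[2]);ph=np.arctan2(c[1],c[0]);return f['cx']+fo*th*np.cos(ph),f['cy']+fo*th*np.sin(ph)
o=np.array([.5156,.4033]);y=np.array([-.9992,.0395]);x=np.array([y[1],-y[0]]); im=f['image'].astype(float); S=cv2.cvtColor(f['image'],cv2.COLOR_BGR2HSV)[...,1]
for Y,Z,X in((.128,.01,.04),(.112,.038,.036),(.09,.01,.04),(.04,.01,.04),(.01,.01,.04),(.1,.032,.0145),(.05,.032,.0145),(.0,.032,.006),(-.03,.034,.012),(-.05,.034,.012),(-.08,.034,.012),(-.06,.038,.036),(-.04,.01,.04),(-.08,.01,.04),(-.11,.034,.012),(-.13,.034,.012)):
    out=[]
    for sg in(-1,1):
        u,v=proj(np.r_[o+sg*X*x+Y*y,Z]); vi=int(round(v)); lo=int(u)-8
        if vi<3 or vi>476: continue
        w=im[vi-1:vi+2,lo:lo+17].mean(0); d=np.abs(w[2:]-w[:-2]).sum(1); i=d.argsort()[-2:][::-1]; out.append((round(u,1),[(int(lo+1+j),int(d[j])) for j in i]))
    u,v=proj(np.r_[o+Y*y,Z]);print(Y,int(v),out,f['image'][min(int(v),479),int(u)])
```

```text
31.4 [0.35575891 0.4084943  0.20103493] [-3.14080985e+00 -1.13990022e-03  3.10053683e+00] [ 0.97354425 -0.04633904 -0.34222656]
0.128 228 [(np.float64(288.7), [(288, 71), (289, 48)]), (np.float64(365.1), [(364, 106), (365, 87)])] [40 66 90]
0.112 252 [(np.float64(290.5), [(291, 119), (290, 97)]), (np.float64(363.4), [(362, 110), (361, 106)])] [ 93 144 193]
0.09 262 [(np.float64(289.8), [(289, 57), (290, 42)]), (np.float64(363.9), [(363, 97), (364, 69)])] [ 92 142 186]
0.04 303 [(np.float64(291.4), [(291, 73), (290, 67)]), (np.float64(362.2), [(361, 107), (360, 71)])] [103 157 206]
0.01 326 [(np.float64(292.5), [(291, 84), (292, 57)]), (np.float64(361.1), [(360, 97), (359, 96)])] [ 93 149 202]
0.1 261 [(np.float64(312.6), [(314, 37), (312, 33)]), (np.float64(341.3), [(338, 45), (341, 43)])] [ 89 137 183]
0.05 305 [(np.float64(313.3), [(314, 62), (313, 47)]), (np.float64(340.6), [(338, 58), (339, 53)])] [ 96 152 202]
0.0 343 [(np.float64(321.5), [(323, 166), (322, 147)]), (np.float64(332.2), [(331, 172), (330, 160)])] [163 175 181]
-0.03 365 [(np.float64(316.5), [(316, 136), (315, 127)
[... 167 characters left out ...]
 [161 173 181]
-0.08 397 [(np.float64(317.0), [(317, 96), (316, 87)]), (np.float64(336.6), [(337, 79), (336, 64)])] [164 174 184]
-0.06 387 [(np.float64(296.7), [(297, 101), (296, 94)]), (np.float64(357.0), [(354, 74), (355, 61)])] [158 172 180]
-0.04 360 [(np.float64(294.2), [(293, 66), (292, 61)]), (np.float64(359.3), [(358, 82), (359, 56)])] [162 174 179]
-0.08 384 [(np.float64(295.6), [(296, 110), (297, 84)]), (np.float64(357.9), [(354, 80), (355, 74)])] [160 173 181]
-0.11 414 [(np.float64(317.4), [(319, 45), (320, 44)]), (np.float64(336.2), [(329, 49), (330, 37)])] [71 75 79]
-0.13 424 [(np.float64(317.6), [(315, 13), (317, 13)]), (np.float64(336.0), [(334, 19), (336, 17)])] [16 21 18]
```

The chisel matches the rest model within about 1 mm: blade, handle and bars all line up. Now the shallow tray.

Emit:
arm_command:
  increments:
    - [50, [-15, -22, 0], 3]
    - [50, [-45, -60, 0], 8]
    - [50, [-75, -100, 0], 14]
    - [50, [-105, -140, 0], 20]
    - [50, [-130, -180, 0], 26]
    - [50, [-155, -220, 0], 32]
    - [50, [-175, -260, 0], 38]
    - [50, [-178, -305, 0], 44]
    - [50, [-180, -350, 0], 50]
    - [50, [-182, -395, 0], 56]
    - [50, [-184, -440, 0], 62]
    - [50, [-185, -485, 0], 68]
    - [50, [-186, -530, 0], 74]
    - [50, [-187, -575, 0], 80]
    - [50, [-188, -620, 0], 86]
    - [50, [-189, -660, 0], 92]
    - [50, [-190, -695, 0], 97.4]
    - [50, [-190.4, -720, 10], 97.4]
    - [50, [-190.4, -729.3, 25], 97.4]
    - [50, [-190.4, -729.3, 40], 97.4]

```text
t: 33.45
tool_pos: [0.5154, -0.3279, 0.1595]
eef_rot: [-3.14, -0.001, 1.4]
force: [-0.6, -0.3, 1.2]
grip_width: 0.0501
grip_force: 0.0
```

Emit:
arm_command:
  increments:
    - [50, [0, 0, 0], 0]
    - [50, [0, 0, 0], 0]
    - [50, [0, 0, 0], 0]
    - [50, [0, 0, 0], 0]

```text
t: 33.85
tool_pos: [0.5169, -0.3262, 0.1629]
eef_rot: [3.14, 0.0, 1.404]
force: [-0.2, -0.7, 1.1]
grip_width: 0.0498
grip_force: 0.0
```

Run:
```python
from h import *
s=r.read_state(); print(s['t'],s['tool_pos'],s['eef_rot'],s['force'],inc(516.1,-328.1,75,80.25))
```

```text
33.85 [ 0.51694975 -0.32617474  0.16291132] [3.14019699e+00 4.72473646e-04 1.40360235e+00] [-0.1613381  -0.73234838  1.12094323] (array([-2. , -0.6, 87.9]), np.float64(0.2))
```

Emit:
arm_command:
  increments:
    - [50, [-2, -0.6, 20], 0.2]
    - [50, [-2, -0.6, 40], 0.2]
    - [50, [-2, -0.6, 58], 0.2]
    - [50, [-2, -0.6, 72], 0.2]
    - [50, [-2, -0.6, 82], 0.2]
    - [50, [-2, -0.6, 87], 0.2]
    - [50, [-2, -0.6, 87], 0.2]
    - [50, [-2, -0.6, 87], 0.2]
    - [50, [-2, -0.6, 87], 0.2]

```text
t: 34.75
tool_pos: [0.5158, -0.3289, 0.0757]
eef_rot: [3.14, 0.0, 1.399]
force: [-0.0, 0.5, -0.0]
grip_width: 0.05
grip_force: 0.0
```

Run:
```python
from h import *
s=r.read_state(); print(s['t'],s['tool_pos'],s['eef_rot'],s['force'],inc(516.1,-328.1,75,80.25))
```

```text
34.75 [ 0.51578765 -0.32894984  0.07573528] [3.14047045e+00 4.45293002e-04 1.39881863e+00] [-0.03056978  0.4514263  -0.03074901] (array([0.9, 0.2, 0.7]), np.float64(-0.1))
```

Emit:
arm_command:
  increments:
    - [50, [0.8, 0.2, 0.7], -0.1]
    - [50, [0.8, 0.2, 0.7], -0.1]
    - [0, [0.8, 0.2, 0.7], -0.1]
    - [0, [0.8, 0.2, 0.7], -0.1]
    - [0, [0.8, 0.2, 0.7], -0.1]
    - [0, [0.8, 0.2, 0.7], -0.1]
    - [0, [0.8, 0.2, 0.7], -0.1]
    - [0, [0.8, 0.2, 0.7], -0.1]

```text
t: 35.55
tool_pos: [0.5158, -0.328, 0.0745]
eef_rot: [3.141, 0.0, 1.401]
force: [1.0, 0.8, 2.3]
grip_width: 0.0102
grip_force: 61.0
```

Emit:
arm_command:
  increments:
    - [0, [0, 0, -1], 0]
    - [0, [0, 0, -4], 0]
    - [0, [0, 0, -8], 0]
    - [0, [0, 0, -13], 0]
    - [0, [0, 0, -20], 0]
    - [0, [0, 0, -29], 0]
    - [0, [0, 0, -39], 0]
    - [0, [0, 0, -47], 0]
    - [0, [0, 0, -53], 0]
    - [0, [0, 0, -55], 0]
    - [0, [0, 0, -55], 0]

```text
t: 36.65
tool_pos: [0.5157, -0.328, 0.1295]
eef_rot: [3.141, 0.0, 1.401]
force: [0.0, -0.1, -2.9]
grip_width: 0.0104
grip_force: 60.3
```

Run:
```python
from h import *
s=r.read_state(); print(s['t'],s['tool_pos'],s['eef_rot'],s['force'],s['grip_width'],inc(554.0,132.8,47.9,95.92))
```

```text
36.65 [ 0.51572743 -0.32801429  0.12949085] [3.14123697e+00 1.47348742e-04 1.40056208e+00] [ 0.0063957  -0.07365832 -2.88576959] 0.0104053717983675 (array([460.6, -40.4,  81.5]), np.float64(-15.7))
```

Emit:
arm_command:
  increments:
    - [0, [5, -0.5, 0], 0]
    - [0, [16, -1.5, 0], -0.5]
    - [0, [34, -3, 0], -1]
    - [0, [58, -5, 0], -2]
    - [0, [88, -8, 0], -3]
    - [0, [120, -10.5, 0], -4]
    - [0, [154, -13.5, 0], -5]
    - [0, [188, -16.5, 0], -6]
    - [0, [222, -19.5, 0], -7.5]
    - [0, [256, -22.5, 0], -9]
    - [0, [290, -25.5, 0], -10.5]
    - [0, [324, -28.5, 0], -12]
    - [0, [358, -31.5, 0], -13]
    - [0, [390, -34, 0], -14]
    - [0, [417, -36.5, 0], -15]
    - [0, [438, -38.5, 0], -15.7]
    - [0, [453, -39.7, 0], -15.7]
    - [0, [460.6, -40.4, 0], -15.7]
    - [0, [460.6, -40.4, 0], -15.7]
    - [0, [460.6, -40.4, 0], -15.7]

```text
t: 38.65
tool_pos: [0.5535, 0.1326, 0.1292]
eef_rot: [-3.141, 0.001, 1.675]
force: [0.3, -0.8, -2.5]
grip_width: 0.0105
grip_force: 60.4
```

Emit:
arm_command:
  increments:
    - [0, [0, 0, 5], 0]
    - [0, [0, 0, 15], 0]
    - [0, [0, 0, 28], 0]
    - [0, [0, 0, 42], 0]
    - [0, [0, 0, 53], 0]
    - [0, [0, 0, 60], 0]
    - [0, [0, 0, 64], 0]
    - [0, [0, 0, 64], 0]
    - [0, [0, 0, 64], 0]
    - [0, [0, 0, 64], 0]

```text
t: 39.65
tool_pos: [0.5542, 0.133, 0.0658]
eef_rot: [3.141, -0.0, 1.675]
force: [0.4, -0.5, -2.2]
grip_width: 0.0105
grip_force: 60.3
```

Run:
```python
from h import *
s=r.read_state(); print(s['t'],s['tool_pos'],s['eef_rot'],s['force'],s['grip_width'],inc(554.0,132.8,47.5,95.92))
```

```text
39.65 [0.55424177 0.13298238 0.0657948 ] [ 3.14062963e+00 -7.89556565e-05  1.67463863e+00] [ 0.38861837 -0.49597577 -2.23218917] 0.010472922278601048 (array([-0.2, -0.3, 18.3]), np.float64(0.0))
```

Emit:
arm_command:
  increments:
    - [0, [0, -0.2, 3], 0]
    - [0, [0, -0.2, 6], 0]
    - [0, [0, -0.2, 9], 0]
    - [0, [0, -0.2, 12], 0]
    - [0, [0, -0.2, 14.5], 0]
    - [0, [0, -0.2, 16.5], 0]
    - [0, [0, -0.2, 17.8], 0]
    - [0, [0, -0.2, 18.8], 0]
    - [0, [0, -0.2, 19.3], 0]
    - [0, [0, -0.2, 19.3], 0]

```text
t: 40.65
tool_pos: [0.5536, 0.1328, 0.0474]
eef_rot: [3.142, 0.001, 1.675]
force: [-8.6, -2.6, 14.3]
grip_width: 0.0101
grip_force: 62.6
```

Run:
```python
from h import *
s=r.read_state(); print(s['t'],s['tool_pos'],s['eef_rot'],s['force'],s['torque'],s['grip_width'])
```

```text
40.65 [0.55355657 0.13278825 0.04742377] [3.14155213e+00 8.97105928e-04 1.67462638e+00] [-8.5736365  -2.57654171 14.30316901] [-0.56258874  1.75371498  0.01402025] 0.010143993969150618
```

Emit:
arm_command:
  increments:
    - [50, [0, 0, 0], 0]
    - [50, [0, 0, 0], 0]
    - [50, [0, 0, 0], 0]
    - [50, [0, 0, 0], 0]
    - [50, [0, 0, -20], 0]
    - [50, [0, 0, -55], 0]
    - [50, [0, 0, -90], 0]
    - [50, [-20, -4, -115], 1]
    - [50, [-60, -11, -115], 3]
    - [50, [-105, -20, -115], 5]
    - [50, [-150, -28, -115], 7]
    - [50, [-195, -36, -115], 9]
    - [50, [-240, -45, -115], 11]
    - [50, [-285, -53, -115], 13]
    - [50, [-330, -62, -115], 15]
    - [50, [-375, -70, -115], 15.7]
    - [50, [-415, -78, -115], 15.7]
    - [50, [-445, -83, -115], 15.7]
    - [50, [-454, -85, -100], 15.7]
    - [50, [-454, -85, -80], 15.7]

```text
t: 42.65
tool_pos: [0.516, -0.3297, 0.1256]
eef_rot: [3.14, 0.001, 1.398]
force: [0.7, -0.5, -1.5]
grip_width: 0.05
grip_force: 0.0
```

Emit:
arm_command:
  increments:
    - [50, [0, 0, 20], 0]
    - [50, [0, 0, 40], 0]
    - [50, [0, 0, 60], 0]
    - [50, [0, 0, 75], 0]
    - [50, [0, 0, 85], 0]
    - [50, [0, 0, 90], 0]
    - [50, [0, 0, 90], 0]
    - [50, [0, 0, 90], 0]
    - [50, [0, 0, 90], 0]

```text
t: 43.55
tool_pos: [0.5167, -0.3278, 0.0368]
eef_rot: [3.14, 0.001, 1.401]
force: [-0.1, -0.1, 0.5]
grip_width: 0.0502
grip_force: 0.0
```

Run:
```python
from h import *
s=r.read_state(); print(s['t'],s['tool_pos'],s['eef_rot'],s['force'],s['grip_width'],inc(516.1,-327.5,28.2,80.27))
```

```text
43.55 [ 0.51670288 -0.32783349  0.0368297 ] [3.14028423e+00 5.06501493e-04 1.40052993e+00] [-0.06716331 -0.14495482  0.54340566] 0.05015323105203677 (array([ 0.2, -0.7,  8.6]), np.float64(-0.0))
```

Emit:
arm_command:
  increments:
    - [50, [0.2, -0.6, 4], 0]
    - [50, [0.2, -0.6, 8], 0]
    - [50, [0.2, -0.6, 8.6], 0]
    - [50, [0.2, -0.6, 8.6], 0]
    - [50, [0.2, -0.6, 8.6], 0]
    - [0, [0.2, -0.6, 8.6], 0]
    - [0, [0.2, -0.6, 8.6], 0]
    - [0, [0.2, -0.6, 8.6], 0]
    - [0, [0.2, -0.6, 8.6], 0]
    - [0, [0.2, -0.6, 8.6], 0]
    - [0, [0.2, -0.6, 8.6], 0]

```text
t: 44.65
tool_pos: [0.5158, -0.3273, 0.0276]
eef_rot: [3.141, 0.0, 1.401]
force: [-0.2, 0.6, 3.7]
grip_width: 0.0106
grip_force: 60.1
```

Emit:
arm_command:
  increments:
    - [0, [0, 0, -1], 0]
    - [0, [0, 0, -4], 0]
    - [0, [0, 0, -9], 0]
    - [0, [0, 0, -17], 0]
    - [0, [0, 0, -28], 0]
    - [0, [0, 0, -41], 0]
    - [0, [0, 0, -55], 0]
    - [0, [0, 0, -69], 0]
    - [0, [0, 0, -81], 0]
    - [0, [0, 0, -88], 0]
    - [0, [0, 0, -91], 0]
    - [0, [0, 0, -91], 0]
    - [0, [0, 0, -91], 0]

```text
t: 45.95
tool_pos: [0.5152, -0.3271, 0.1177]
eef_rot: [-3.141, -0.0, 1.401]
force: [-0.6, 0.1, -5.7]
grip_width: 0.0105
grip_force: 59.1
```

Run:
```python
from h import *
s=r.read_state(); print(s['t'],s['tool_pos'],s['eef_rot'],s['force'],s['grip_width'],inc(575.1,-65.9,59.2,95.98))
```

```text
45.95 [ 0.51521609 -0.3270676   0.11770123] [-3.14066209e+00 -3.51678124e-04  1.40064168e+00] [-0.62729023  0.08145088 -5.71377207] 0.01054149993769544 (array([267.5,  14.8,  58.6]), np.float64(-15.7))
```

Emit:
arm_command:
  increments:
    - [0, [6, 0.3, 0], 0]
    - [0, [18, 1, 0], -1]
    - [0, [37, 2, 0], -2.5]
    - [0, [60, 3.3, 0], -4]
    - [0, [87, 4.8, 0], -5.5]
    - [0, [116, 6.4, 0], -7]
    - [0, [146, 8, 0], -9]
    - [0, [175, 9.7, 0], -11]
    - [0, [202, 11.2, 0], -12.5]
    - [0, [226, 12.5, 0], -14]
    - [0, [245, 13.6, 0], -15]
    - [0, [259, 14.4, 0], -15.7]
    - [0, [267.3, 14.8, 4], -15.7]
    - [0, [267.3, 14.8, 12], -15.7]
    - [0, [267.3, 14.8, 23], -15.7]
    - [0, [267.3, 14.8, 33], -15.7]
    - [0, [267.3, 14.8, 39], -15.7]
    - [0, [267.3, 14.8, 41], -15.7]
    - [0, [267.3, 14.8, 41], -15.7]
    - [0, [267.3, 14.8, 41], -15.7]

```text
t: 47.95
tool_pos: [0.5757, -0.0664, 0.0777]
eef_rot: [3.141, 0.0, 1.674]
force: [-0.5, 1.2, -4.2]
grip_width: 0.0106
grip_force: 58.9
```

Emit:
arm_command:
  increments:
    - [0, [0, 0, 0], 0]
    - [0, [0, 0, 0], 0]
    - [0, [0, 0, 0], 0]

```text
t: 48.25
tool_pos: [0.5756, -0.0663, 0.0776]
eef_rot: [3.141, 0.0, 1.675]
force: [-0.3, -0.7, -4.9]
grip_width: 0.0103
grip_force: 58.9
```

Run:
```python
from h import *
s=r.read_state(); print(s['t'],s['tool_pos'],s['eef_rot'],s['force'],s['grip_width'],inc(575.1,-65.9,58.6,95.98))
```

```text
48.25 [ 0.57559565 -0.06627853  0.07757242] [3.14118633e+00 1.00218377e-04 1.67465722e+00] [-0.33777116 -0.67251249 -4.85501841] 0.010347976816051522 (array([ 0.4, -0.5, 19. ]), np.float64(-0.0))
```

Emit:
arm_command:
  increments:
    - [0, [0.2, -0.3, 3], 0]
    - [0, [0.4, -0.5, 6], 0]
    - [0, [0.4, -0.5, 9], 0]
    - [0, [0.4, -0.5, 12], 0]
    - [0, [0.4, -0.5, 15], 0]
    - [0, [0.4, -0.5, 17], 0]
    - [0, [0.4, -0.5, 18.4], 0]
    - [0, [0.4, -0.5, 19.4], 0]
    - [0, [0.4, -0.5, 19.9], 0]
    - [0, [0.4, -0.5, 19.9], 0]

```text
t: 49.25
tool_pos: [0.5748, -0.066, 0.0586]
eef_rot: [-3.142, 0.001, 1.675]
force: [-6.6, 0.3, 7.3]
grip_width: 0.0107
grip_force: 60.8
```

Run:
```python
from h import *
s=r.read_state(); print(s['t'],s['tool_pos'],s['eef_rot'],s['force'],s['torque'],s['grip_width'])
```

```text
49.25 [ 0.57484305 -0.06596029  0.05861037] [-3.14150982e+00  5.25956654e-04  1.67458764e+00] [-6.56912701  0.30509529  7.32158554] [ 0.1070696   1.36137105 -0.00524735] 0.010680983907724009
```

Emit:
arm_command:
  increments:
    - [50, [0, 0, 0], 0]
    - [50, [0, 0, 0], 0]
    - [50, [0, 0, 0], 0]
    - [50, [0, 0, 0], 0]
    - [50, [0, 0, -15], 0]
    - [50, [0, 0, -45], 0]
    - [50, [0, 0, -85], 0]
    - [50, [0, 0, -130], 0]
    - [50, [-40, 0, -150], 0]
    - [50, [-85, 0, -150], 0]
    - [50, [-130, 0, -150], 0]
    - [50, [-175, 0, -150], 0]
    - [50, [-220, 0, -150], 0]
    - [50, [-265, 0, -150], 0]
    - [50, [-310, 0, -150], 0]
    - [50, [-310, 0, -150], 0]
    - [50, [-310, 0, -150], 0]
    - [50, [-310, 0, -150], 0]

```text
t: 51.05
tool_pos: [0.6076, -0.3729, 0.2082]
eef_rot: [3.141, -0.001, 1.676]
force: [0.3, 0.9, 1.1]
grip_width: 0.0497
grip_force: 0.0
```

Run:
```python
from h import *
s,f=grab('top','topF.png'); q,h=grab('scene','sceneF.png'); print(s['t'],s['tool_pos'],s['force'])
for n,a,b,rois in(('top',cv2.imread('pics/top0.png'),f['image'],dict(deep=(258,308,328,378),shal=(258,318,255,302),rule=(224,240,252,338),block=(197,232,348,398),pinc=(194,220,260,336),gap=(262,305,303,328))),('scene',cv2.imread('pics/scene0.png'),h['image'],dict(deep=(200,275,345,425),shal=(245,335,282,370),bystanders=(185,285,235,370)))):
    for k,(v0,v1,u0,u1) in rois.items():
        d=np.abs(a[v0:v1,u0:u1].astype(int)-b[v0:v1,u0:u1]).sum(2)
        (dx,dy),rsp=cv2.phaseCorrelate(np.float32(cv2.cvtColor(a[v0:v1,u0:u1],6)),np.float32(cv2.cvtColor(b[v0:v1,u0:u1],6)))
        print(n,k,'frac changed',(d>90).mean().round(3),'shift',round(dx,2),round(dy,2),round(rsp,2))
# chisel on rest: blade-grey pixels in top image near rest
g=f['image'][260:360,150:230]; hs=cv2.cvtColor(g,cv2.COLOR_BGR2HSV); m=(hs[...,1]<60)&(hs[...,2]>110); ys,xs=np.nonzero(m); P=pix2w(f,np.c_[xs+150,ys+260],.034)*1000; print(len(xs),P.min(0),P.max(0),np.median(P,0))
```

```text
51.05 [ 0.60757564 -0.37294337  0.20822737] [0.28037129 0.90054912 1.05486085]
top deep frac changed 0.007 shift 0.09 -0.32 0.91
top shal frac changed 0.009 shift -0.06 -0.32 0.93
top rule frac changed 0.0 shift 0.09 0.08 0.93
top block frac changed 0.0 shift -0.13 -0.14 0.99
top pinc frac changed 0.0 shift 0.03 0.49 0.98
top gap frac changed 0.061 shift 0.29 0.61 0.59
scene deep frac changed 0.039 shift -0.13 0.4 0.86
scene shal frac changed 0.032 shift -0.24 -0.2 0.87
scene bystanders frac changed 0.018 shift 0.37 -0.05 0.95
371 [499.96257256 384.63711485  34.        ] [639.43502641 411.34563187  34.        ] [578.22913991 399.30822574  34.        ]
```

Both trays match their original images within half a pixel, and the bystanders haven't moved. One last check: the chisel's lengthwise position in the saved wrist image.

Run:
```python
from h import *
im=cv2.GaussianBlur(cv2.imread('pics/w11.png'),(5,1),0).astype(int); f=r.grab_frame('wrist')
s={'tool_pos':np.array([.35575891,.4084943,.20103493]),'eef_rot':[-3.14080985,-.00113990,3.10053683]}
for u in(296,304,322,326,330,348,356):
    d=np.abs(im[2:,u]-im[:-2,u]).sum(1); print(u,[(i+1,int(d[i])) for i in range(195,360) if d[i]>30 and d[i]==d[i-4:i+5].max()])
for v,z in((228,.01),(221,.032),(218,.032),(215,.032),(325,.04),(330,.04),(335,.032)): print(v,z,(pix2w(f,(326,v),z,s)*1000).round(1))
```

```text
296 [(225, 135), (234, 71), (245, 184), (259, 119)]
304 [(224, 146), (235, 75), (243, 102), (257, 70)]
322 [(214, 113), (223, 40), (231, 125), (271, 38), (329, 60), (337, 117), (350, 90)]
326 [(214, 89), (224, 39), (231, 138), (272, 37), (329, 92), (338, 55)]
330 [(213, 113), (223, 38), (231, 124), (272, 31), (278, 33), (302, 31), (329, 80), (337, 99), (350, 47)]
348 [(225, 147), (234, 84), (243, 123), (257, 67)]
356 [(225, 171), (234, 89), (245, 204), (259, 140)]
228 0.01 [[387.2 407.9  10. ]]
221 0.032 [[373.7 408.4  32. ]]
218 0.032 [[370.7 408.5  32. ]]
215 0.032 [[367.6 408.6  32. ]]
325 0.04 [[485.8 403.9  40. ]]
330 0.04 [[492.2 403.7  40. ]]
335 0.032 [[503.7 403.2  32. ]]
```

Run:
```python
from h import *
f=r.grab_frame('wrist')
s={'tool_pos':np.array([.35575891,.4084943,.20103493]),'eef_rot':[-3.14080985,-.00113990,3.10053683]}
for n,v,z in(('base end bottom',224.7,0),('base end top',224.7,.01),('bar front bottom',234.3,.01),('bar front top',245,.038),('bar rear top',259,.038),('handle end bottom',214,.017),('handle end bottom',223.5,.017),('handle end top',231,.047),('handle end top',223.5,.047),('collar',329,.045),('collar end',337.5,.04)): print(n,(pix2w(f,(326,v),z,s)[0,0]*1000).round(1))
```

```text
base end bottom 386.4
base end top 383.6
bar front bottom 394.1
bar front top 396.3
bar rear top 411.0
handle end bottom 370.4
handle end bottom 380.4
handle end top 379.4
handle end top 372.0
collar 487.8
collar end 501.9
```

The handle end is within about 1 mm of its nominal place in the rest, so I'm handing in.

```bash
python3 -c "
from station import r
print(r.finish_job())"
```

```text
the job is handed in; nothing more can be done
None
```

The job is handed in at about 51 s of the 128 s allowed: the chisel lies in the rest, handle in the wide notch, and both trays are back at their own ends of the box; in the final camera checks the chisel was within about 1 mm, the trays about half a pixel, and the rule, block and pincers had not moved.

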